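# Rest a handset on the inspection cradle and cap its head

## Robot

A 6-joint arm with a two-finger parallel gripper is mounted at the origin on the work surface. World frame = base frame: x ahead of the robot, y to its left, z up, the work surface at z = 0. Lengths are in m, angles in rad, forces in N, time in s.
With the tool pointing down it reaches from about 0.375 to 0.75 m from the base axis. Payload 9 kg.
Tool frame: the origin (TCP) lies at the very end of the fingers, on their centre line; the grasp point (between the pads) lies 19 mm behind it; z points along the fingers, y is the line along which they close (so a half turn about z gives the same grasp; the last joint's range is limited). The gripper opens to 85 mm and grips with 20 to 120 N. Pads are 22 mm wide; open, the fingers measure 114 mm over their backs; the gripper's body (76 mm by 85 mm) begins 54 mm behind the grasp point. The pads swing forward as they close: fully open they stand 13 mm farther back than shut.
Start: joints at [-1.504, 0.104, 0.097, 1.564, 0, 1.353], TCP at [0.169, -0.576, 0.231] pointing down, gripper open.
Joint ranges: [-2.99, 2.99], [-0.84, 1.86], [-1.1, 1.16], [-1.84, 2.11], [-1.51, 1.56], [-3.14, 3.14]. Speed limits (rad/s): [2.22, 2.22, 2.57, 3.14, 3.14, 3.14].

## Interface

Orientations are given as a rotation vector (axis times angle).
In Python, from rig import * gives the robot as it stands.
- The arm moves only by the tool move_arm, never from a script. Its argument "moves" is a list of rows, each an object with "claw": the closure, from -1 (fully open) to 1 (shut); "slide": the shift along the world's x, y, z in cm, a list of three; "twist": the turn about the world's z in rad. In form: [{"claw": claw, "slide": [x, y, z], "twist": twist}, ...]. A call has 1 to 20 rows; each row shifts and turns the commanded pose from where the row before left it; what a row does not reach is not made up. A row lasts 1/8 s, in which the tool goes at most 62.5 mm and 10.7 degrees, less where a joint would pass 70% of its speed; a pose out of reach is approached as far as the arm can. A call with a gripper value outside its range is refused whole. The fingers move at their own pace and stop on an object; "force" is the grip in N (left out, the last holds). Time passes only in rows, so rows that do not move let the fingers close. It gives the time, the measured TCP pose, the force, the opening and the grip force at its end, in the units of the state.
- observe(): the state, without advancing time (a new reading comes with each control period).
- camera(name): name is "scene" or "side" or "wrist"; returns a dict with "pixels" (420x560x3 uint8, blue, green, red), "fx", "fy", "cx", "cy" (pixels), "k1" (the pictures are not rectified: a ray, as slopes to the right and down, at radius r is drawn at 1 + k1 r^2 times it, then the intrinsics apply), "position" and "attitude" of the camera in the world; the wrist camera has in their place "hand_eye" (4x4, takes a point from camera to tool coordinates, whose origin is the TCP and whose axes are the flange's). Camera axes: x right, y down, z forward; pixel columns grow to the right and rows downward; lengths in m; the calibration is good to about 2 mm. A picture is of the moment at which its call begins: read the wrist's pose just before it. There is no depth.
- hand_in(): hands the job in; it is judged then, once.
The state is a dict: "t": time; "joint_pos": joint angles; "joint_vel": joint speeds; "tau": joint torques, N m; "tool_pos": TCP position; "orientation": TCP orientation; "force": force on the tool from outside, world axes, zero at the start; "ft_torque": the same for the moment, N m; "finger_gap": opening from 0.0 (shut) to 1.0 (fully open); "grip_force": force on a finger pad.
Only numpy, scipy, OpenCV 4.12 (cv2) and the standard library are available. Lean on these libraries where they do the work, as an engineer would, in place of code of your own. Each camera call takes 0.05 s, during which the arm holds its last target. There are 200 camera calls.

## Task

Gently lay the large handset that lies by itself on the bench onto the narrow sloping rail of the inspection cradle: underside on the rail, head uphill, in line with the rail, its butt end against the foot stop. Let go of it, then push the loose rectangular cap fully home over its head, so that the capped handset stays there at rest. Do not disturb the other things on the bench.

Things in the scene. Friction and masses are not known exactly. Their poses are not given: they have to be found in the camera images.
- handset: Large handset, flat on the bench beside the cradle, left or right: pale green body 115 (x) x 56 (y) x 40 (z) mm, champagne collar and plate on its top, narrower white head at its +x end (starts pointing away from the robot); 165 mm in all, 0.3 kg. Origin: on the underside, under the body's middle (butt end at x = -57.5 mm); z up out of its top. Not those on the cardboard tray.
- handset_shoulder (a point): Centre of the green body's end face (the shoulder), 57.5 mm from the handset's origin in x, 20 mm above the underside. The head sticks out of it, centred: 50 long x 42 wide x 28 high mm, edges rounded 5 mm.
- handset_tip (a point): Centre of the front face of the handset's head, 50 mm beyond the shoulder.
- cap: Loose champagne cap: rectangular sleeve closed at one end, 61 (x) x 54 (y) x 40 (z) mm outside, walls 3.5 mm, inside 57.5 deep x 47 wide x 33 high mm, 0.07 kg. Lies on the bench across the cradle from the handset, mouth to its -x (towards the robot, within 35 degrees), ribs on top at the closed end. Origin: middle of its underside. Fully home, its rim meets the shoulder.
- cap_mouth (a point): Centre of the cap's open mouth, in the plane of its rim (30.5 mm from the cap's origin in -x, 20 mm above its underside).
- rest: The cradle's fixed aluminium rail, 34 mm wide, 105 mm long, rising at 30 degrees away from the robot, its lower end 70 mm above the bench, on two slim pillars over a dark base plate 170 x 100 mm. Origin: middle of its upper surface at the foot stop's face; x uphill, y across, z square to it. A handset in place has its origin at x = 57.5, y = 0, z = 0 mm; its head overhangs the upper end.
- stop_top (a point): Middle of the top edge of the foot stop at the rail's lower end: a plate 74 mm wide standing 22 mm above the rail, its face square to the rail. Two cheeks reach 20 mm uphill from it, 14 mm high, 66 mm apart inside.
- small_handset: Bystander: small handset, same shape, body 71 x 35 x 25 mm. Origin under its body.
- tape_roll: Bystander: whitish clear roll, 60 mm across, 24 mm high, near the cradle's upper end. Origin under its centre.
- tape_roll_b: Bystander: yellow roll, 64 mm across, 20 mm high, on the robot's side of the cradle. Origin under its centre.
- screwdriver: Bystander: screwdriver, 160 mm long, lying on the bench.
- jar: Bystander: jar, 56 mm across, 65 mm high. Origin under its centre.
- brush: Bystander: brush, 150 mm long, lying beside the cradle's upper end.
Not all that is in view belongs to the job. Leave any blue or pink look-alike of the handset alone.

How it is judged:
On the way:
1. the handset lies let go in its place on the cradle's rail, with the cap not yet on its head (x of handset in the frame of rest between 0.052 and 0.0645 m and y of handset in the frame of rest between -0.008 and 0.008 m and z of handset in the frame of rest between -0.005 and 0.006 m and angle between the x axis of handset and the x axis of rest, either way round below 0.13 rad and angle between the z axis of handset and the z axis of rest, either way round below 0.1 rad and x of handset_tip in the frame of rest above 0.14 m and z of handset_tip in the frame of rest above 0 m and linear speed of handset below 0.02 m/s and contact force between handset and the fingers below 0.1 N and distance between cap_mouth and handset_shoulder above 0.06 m), for 0.2 s.
At the end, for the whole second after the job is handed in: Handset underside on the rail (within 5 mm), head uphill, within 8 mm of the centreline, 0.13 rad of its direction, 0.1 rad in tilt, butt within 7 mm of the foot stop; cap over the head, rim within 5 mm of the shoulder, within 6 mm and 0.15 rad of its axis; both at rest (x of handset in the frame of rest between 0.052 and 0.0645 m and y of handset in the frame of rest between -0.008 and 0.008 m and z of handset in the frame of rest between -0.005 and 0.006 m and angle between the x axis of handset and the x axis of rest, either way round below 0.13 rad and angle between the z axis of handset and the z axis of rest, either way round below 0.1 rad and x of handset_tip in the frame of rest above 0.14 m and z of handset_tip in the frame of rest above 0 m and linear speed of each of handset, cap below 0.02 m/s and x of cap_mouth in the frame of handset below 0.0625 m and y of cap_mouth in the frame of handset between -0.006 and 0.006 m and z of cap_mouth in the frame of handset between 0.014 and 0.026 m and angle between the x axis of cap and the x axis of handset, either way round below 0.15 rad and x of cap in the frame of handset above 0.07 m); the robot touches nothing.
It fails at once if the handset is banged onto the cradle (over 70 N between them) (contact force between handset and rest above 70 N).
It fails at once if one of the other things on the bench is moved by more than 30 mm (distance of any of small_handset, tape_roll, tape_roll_b, screwdriver, jar, brush from where it was at the start of the episode above 0.03 m).
It also fails if it takes over 66 s, if anything falls off the work surface, if the arm or the gripper's body presses on something with over 40 N, if the wrist force passes 120 N, or if a joint passes its speed limit or range.

## Working session

There is one attempt and no reset: what is moved stays moved. The work goes in short steps, Python scripts to look and compute and a tool call to move; the robot and the scene stay as the last step left them, time stands still between calls to the robot, and variables do not carry over. Pictures are saved under pics/ and viewed, at most 10 in all, crops included, and the job is handed in when it is done.

Besides the shell and the picture viewer there is one more tool, called after "Emit:" as a command line: name --argument value ..., lists and objects as JSON in quotes. move_arm: Moves the arm, as the interface text tells. Its arguments: {"type":"object","properties":{"moves":{"type":"array","items":{"type":"object","properties":{"claw":{"type":"number"},"slide":{"type":"array","items":{"type":"number"}},"twist":{"type":"number"}}}},"force":{"type":"number"}},"required":["moves"]}

```bash
ls; mkdir -p pics; cat > h.py <<'E'
from rig import *
import numpy as np, cv2
from scipy.spatial.transform import Rotation as R
def campose(c,s=None):
    if 'hand_eye' in c:
        T=np.eye(4);T[:3,:3]=R.from_rotvec(s['orientation']).as_matrix();T[:3,3]=s['tool_pos'];return T@np.array(c['hand_eye'])
    T=np.eye(4);a=np.array(c['attitude']);T[:3,:3]=R.from_rotvec(a).as_matrix() if a.size==3 else (a if a.shape==(3,3) else R.from_quat(a).as_matrix());T[:3,3]=c['position'];return T
def snap(n):
    s=observe();c=camera(n);c['T']=campose(c,s);return c
def ray(c,uv):
    uv=np.atleast_2d(np.float64(uv));K=np.array([[c['fx'],0,c['cx']],[0,c['fy'],c['cy']],[0,0,1.]])
    p=cv2.undistortPoints(uv[:,None],K,np.array([c['k1'],0,0,0.]))[:,0]
    # opencv k1 model: same form r->r(1+k1 r^2)
    d=np.c_[p,np.ones(len(p))]@c['T'][:3,:3].T
    return c['T'][:3,3],d/np.linalg.norm(d,axis=1)[:,None]
def onz(c,uv,z):
    o,d=ray(c,uv);return o+d*((z-o[2])/d[:,2])[:,None]
def tri(c1,u1,c2,u2):
    out=[];o1,D1=ray(c1,u1);o2,D2=ray(c2,u2)
    for a,b in zip(D1,D2):
        t=np.linalg.lstsq(np.c_[a,-b],o2-o1,rcond=None)[0];p=o1+a*t[0];q=o2+b*t[1];out.append(np.r_[(p+q)/2,np.linalg.norm(p-q)])
    return np.array(out)
def proj(c,P):
    Q=(np.atleast_2d(P)-c['T'][:3,3])@c['T'][:3,:3];x=Q[:,:2]/Q[:,2:];x=x*(1+c['k1']*(x**2).sum(1))[:,None]
    return x*[c['fx'],c['fy']]+[c['cx'],c['cy']]
E
python3 - <<'E'
from h import *
import pickle
for n in ('scene','side','wrist'):
    c=snap(n); pickle.dump(c,open(f'{n}0.pkl','wb')); cv2.imwrite(f'pics/{n}0.png',c['pixels']); print(n,{k:v for k,v in c.items() if k not in('pixels','T')}); print(c['T'].round(3))
print(observe())
E
```

```text
pics
scene {'fx': 524.4996985410704, 'fy': 524.4996985410704, 'cx': 268.7617732905199, 'cy': 213.7647884384927, 'k1': 0.036972091699808654, 'position': array([1.22174416, 0.75735745, 0.81797891]), 'attitude': array([-0.87443336, -2.35136473,  1.27298366])}
[[-0.758  0.36  -0.543  1.222]
 [ 0.652  0.413 -0.636  0.757]
 [-0.004 -0.836 -0.548  0.818]
 [ 0.     0.     0.     1.   ]]
side {'fx': 527.6489491152889, 'fy': 527.6489491152889, 'cx': 273.718386079333, 'cy': 210.56209268153142, 'k1': -0.15418673733983876, 'position': array([0.10749817, 1.05574043, 1.3366118 ]), 'attitude': array([-0.49358755,  2.75149888, -1.11891833])}
[[-0.938 -0.25   0.24   0.107]
 [-0.347  0.671 -0.655  1.056]
 [ 0.002 -0.698 -0.716  1.337]
 [ 0.     0.     0.     1.   ]]
wrist {'fx': 341.9704980695854, 'fy': 341.9704980695854, 'cx': 272.9714822437097, 'cy': 209.07183033975852, 'k1': 0.017069644763349157, 'hand_eye': array([[ 1.77944097e-04, -9.65808474e-01, -2.59256553e-01,
         6.52272614e-02],
       [ 9.99999973e-01,  1.33918004e-04,  1.87478189e-04,
        -2.89464361e-04],
       [-1.46348903e-04,
[... 277 characters left out ...]
: 0.15, 'joint_pos': array([-1.50372534e+00,  1.04535498e-01,  9.66474639e-02,  1.56388973e+00,
       -1.40009058e-05,  1.35307888e+00]), 'joint_vel': array([-4.54185487e-04, -2.33470165e-03,  2.23977995e-03, -1.21584382e-03,
       -6.35846023e-04,  5.93161793e-05]), 'tau': array([ 1.50225926e-03, -5.57358205e+01,  5.04004991e+01,  1.26502197e-02,
       -2.80349914e-04, -2.93697713e-05]), 'tool_pos': array([ 0.1685505 , -0.57557983,  0.2307163 ]), 'orientation': array([-3.10882700e+00, -4.45695410e-01, -9.40514445e-05]), 'force': array([ 0.27976934, -0.12572084,  1.12185161]), 'ft_torque': array([-0.02782837,  0.05983996,  0.00603607]), 'grip_force': 0.0, 'finger_gap': 0.9959167676517395}
```

View pics/scene0.png

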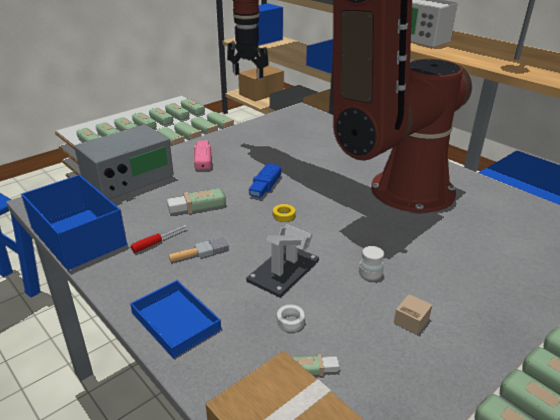

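View pics/side0.png

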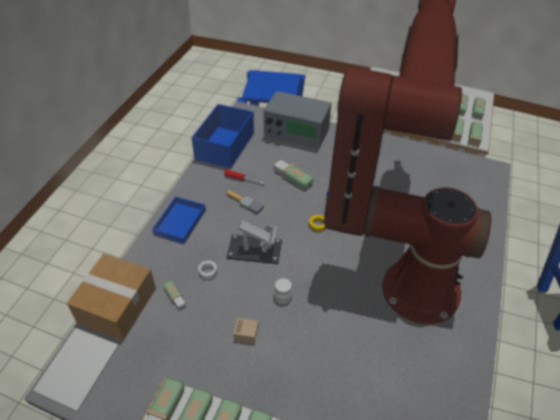

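The two views show these candidates:
- **Handset:** the green one at scene (198,201) / side (295,175) is the large one lying alone. The small handset is at scene (315,366) / side (174,294). The blue (265,180) and pink (203,155) ones are look-alikes, and the others are on the trays.
- **Cap:** probably the box at scene (413,314) / side (246,330).
- **Cradle:** scene (285,262) / side (255,242).

I'll confirm these in one enlarged crop.

```bash
python3 - <<'E'
from h import *
import pickle
a=pickle.load(open('scene0.pkl','rb'));b=pickle.load(open('side0.pkl','rb'))
def crop(c,u,v):
    return cv2.resize(c['pixels'][v-30:v+30,u-40:u+40],(400,300),interpolation=cv2.INTER_CUBIC)
m=np.vstack([np.hstack([crop(a,198,201),crop(a,413,314)]),np.hstack([crop(a,285,257),crop(b,246,330)])])
cv2.imwrite('pics/crop1.png',m)
names=['handset','small','cap','tape','tapeb','jar','brush','cradle']
U=[(198,201),(315,366),(413,314),(291,319),(284,213),(372,256),(200,251),(285,268)];V=[(295,175),(174,294),(246,330),(208,269),(318,223),(284,284),(245,201),(255,245)]
for n,t in zip(names,tri(a,U,b,V)): print(n,t.round(3))
E
```

```text
handset [ 0.54  -0.353  0.018  0.003]
small [0.71  0.292 0.02  0.003]
cap [0.456 0.332 0.024 0.001]
tape [0.656 0.165 0.014 0.004]
tapeb [ 0.389 -0.152  0.013  0.   ]
jar [0.401 0.167 0.058 0.007]
brush [ 0.665 -0.164  0.011  0.001]
cradle [0.551 0.027 0.018 0.012]
```

View pics/crop1.png

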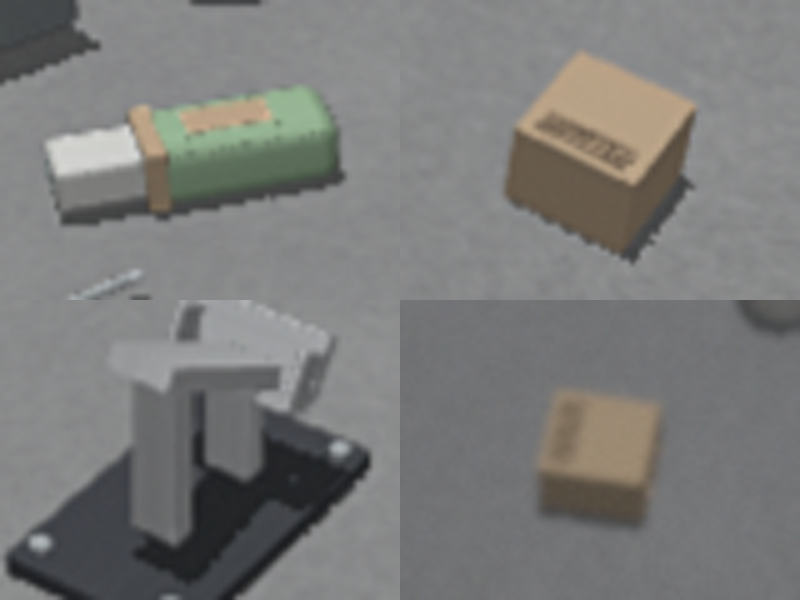

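The crops confirm three things:
- **Handset:** green body with a white head pointing away from the robot.
- **Cap:** champagne, with ribs at the far end.
- **Rail:** grey, on its pillars.

Next I'll measure from close up with the wrist camera.

Emit:
move_arm --moves '[{"claw":-1,"slide":[3.9,2.5,0.5]},{"claw":-1,"slide":[3.9,2.5,0.5]},{"claw":-1,"slide":[3.9,2.5,0.5]},{"claw":-1,"slide":[3.9,2.5,0.5]},{"claw":-1,"slide":[3.9,2.5,0.5]},{"claw":-1,"slide":[3.9,2.5,0.5]},{"claw":-1,"slide":[3.9,2.5,0.5]},{"claw":-1,"slide":[3.9,2.5,0.5]},{"claw":-1,"slide":[3.9,2.5,0.5]},{"claw":-1},{"claw":-1}]' --force 20

```text
invalid input at $.moves[0]: expected keys claw, slide, twist
```

```bash
python3 - <<'E'
from h import *
import pickle
c=snap('wrist');pickle.dump(c,open('w1.pkl','wb'));cv2.imwrite('pics/w1.png',c['pixels']);print(observe()['tool_pos'],observe()['orientation'])
E
```

```text
[ 0.16858216 -0.57565401  0.23084987] [-3.10906712e+00 -4.45731231e-01 -1.33594255e-04]
```

Emit:
move_arm --moves '[{"claw":-1,"slide":[0,6,0]},{"claw":-1,"slide":[0,6,0]},{"claw":-1,"slide":[0,6,0]},{"claw":-1,"slide":[0,6,0]},{"claw":-1,"slide":[0,6,0]},{"claw":-1,"slide":[0,5,0]},{"claw":-1},{"claw":-1}]'

```text
invalid input at $.moves[0]: expected keys claw, slide, twist
```

```bash
python3 - <<'E'
from h import *
import pickle
c=snap('wrist');pickle.dump(c,open('w2.pkl','wb'));cv2.imwrite('pics/w2.png',c['pixels']);print(observe()['tool_pos'],observe()['orientation'])
a=pickle.load(open('w1.pkl','rb'))
cv2.imwrite('pics/w12.png',cv2.resize(np.vstack([a['pixels'][:,:],c['pixels']]),(400,600),interpolation=cv2.INTER_AREA))
E
```

```text
[ 0.16858495 -0.57568091  0.23095459] [-3.10922783e+00 -4.45743429e-01 -7.07164122e-05]
```

View pics/w12.png

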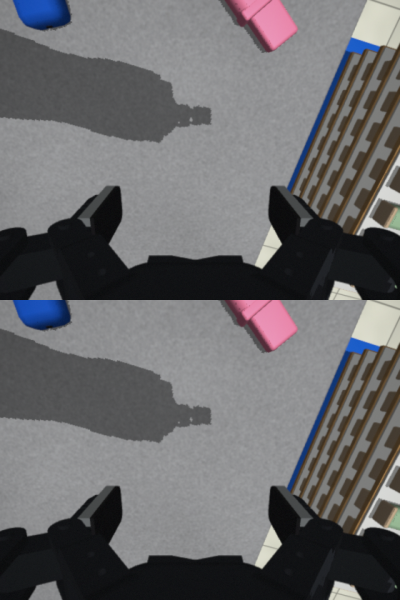

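The moves were refused because every row needs all three keys. The picture only shows the start place, with the look-alikes at the top. I'll send the moves again.

Emit:
move_arm --moves '[{"claw":-1,"slide":[3.5,2.5,0.5],"twist":-0.1},{"claw":-1,"slide":[3.5,2.5,0.5],"twist":-0.1},{"claw":-1,"slide":[3.5,2.5,0.5],"twist":-0.085},{"claw":-1,"slide":[3.5,2.5,0.5],"twist":0},{"claw":-1,"slide":[3.5,2.5,0.5],"twist":0},{"claw":-1,"slide":[3.5,2.5,0.5],"twist":0},{"claw":-1,"slide":[3.5,2.5,0.5],"twist":0},{"claw":-1,"slide":[3.5,2.5,0.5],"twist":0},{"claw":-1,"slide":[0,2.5,0.5],"twist":0},{"claw":-1,"slide":[0,0,0],"twist":0},{"claw":-1,"slide":[0,0,0],"twist":0}]' --force 20

```text
t: 1.62
tool_pos: [0.4484, -0.3514, 0.2761]
orientation: [3.141, -0.001, -0.0]
force: [0.1, 0.0, 0.1]
finger_gap: 1.002
grip_force: 0.0
```

```bash
python3 - <<'E'
from h import *
import pickle
c=snap('wrist');pickle.dump(c,open('w1.pkl','wb'));print(observe()['tool_pos'],observe()['orientation'])
E
```

```text
[ 0.44826725 -0.35156126  0.27602136] [ 3.14151813e+00 -1.55728442e-03 -2.89099374e-04]
```

Emit:
move_arm --moves '[{"claw":-1,"slide":[0,6,0],"twist":0},{"claw":-1,"slide":[0,6,0],"twist":0},{"claw":-1,"slide":[0,6,0],"twist":0},{"claw":-1,"slide":[0,6,0],"twist":0},{"claw":-1,"slide":[0,6,0],"twist":0},{"claw":-1,"slide":[0,5,0],"twist":0},{"claw":-1,"slide":[0,0,0],"twist":0},{"claw":-1,"slide":[0,0,0],"twist":0}]'

```text
t: 2.68
tool_pos: [0.4487, -0.0016, 0.2761]
orientation: [3.141, -0.001, -0.0]
force: [-0.3, -0.6, -0.5]
finger_gap: 1.001
grip_force: 0.0
```

```bash
python3 - <<'E'
from h import *
import pickle
c=snap('wrist');pickle.dump(c,open('w2.pkl','wb'));print(observe()['tool_pos'],observe()['orientation'])
a=pickle.load(open('w1.pkl','rb'))
cv2.imwrite('pics/w12b.png',cv2.resize(np.hstack([a['pixels'][:,:],c['pixels']]),(800,300),interpolation=cv2.INTER_AREA))
E
```

```text
[ 0.44871047 -0.00195382  0.27609132] [ 3.14130634e+00 -2.39879067e-03 -6.21341131e-04]
```

View pics/w12b.png

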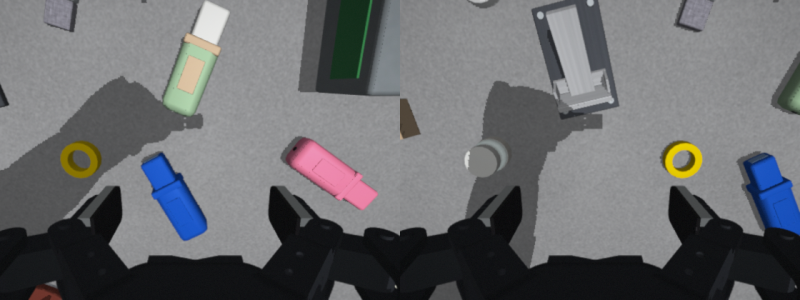

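Wrist view 1 (half-scale pixels) shows the handset from its butt at (180,110) to its head at (212,5). View 2 shows the cradle at (575,55), with the foot stop at (583,95). I'll take second views of each, plus the cap.

Emit:
move_arm --moves '[{"claw":-1,"slide":[5,0,0],"twist":0},{"claw":-1,"slide":[5,0,0],"twist":0},{"claw":-1,"slide":[0,0,0],"twist":0},{"claw":-1,"slide":[0,0,0],"twist":0}]'

```text
t: 3.22
tool_pos: [0.5483, -0.0021, 0.276]
orientation: [-3.142, 0.003, 0.002]
force: [-0.2, 0.1, -0.7]
finger_gap: 1.004
grip_force: 0.0
```

```bash
python3 - <<'E'
from h import *
import pickle
c=snap('wrist');pickle.dump(c,open('w3.pkl','wb'))
E
```

Emit:
move_arm --moves '[{"claw":-1,"slide":[-2,5.5,0],"twist":0},{"claw":-1,"slide":[-2,5.5,0],"twist":0},{"claw":-1,"slide":[-2,5.5,0],"twist":0},{"claw":-1,"slide":[-2,5.5,0],"twist":0},{"claw":-1,"slide":[-2,5.5,0],"twist":0},{"claw":-1,"slide":[-2,4.5,0],"twist":0},{"claw":-1,"slide":[-2,0,0],"twist":0},{"claw":-1,"slide":[0,0,0],"twist":0},{"claw":-1,"slide":[0,0,0],"twist":0}]'

```text
t: 4.4
tool_pos: [0.418, 0.2147, 0.2767]
orientation: [-3.051, -0.213, 0.009]
force: [0.3, 0.2, -0.2]
finger_gap: 1.003
grip_force: 0.0
```

```bash
python3 - <<'E'
from h import *
import pickle
c=snap('wrist');pickle.dump(c,open('w4.pkl','wb'));print(observe()['tool_pos'])
E
```

```text
[0.41811111 0.21470421 0.27650896]
```

Emit:
move_arm --moves '[{"claw":-1,"slide":[5,0,0],"twist":0},{"claw":-1,"slide":[4,0,0],"twist":0},{"claw":-1,"slide":[0,0,0],"twist":0},{"claw":-1,"slide":[0,0,0],"twist":0}]'

```text
t: 4.95
tool_pos: [0.5075, 0.2148, 0.2761]
orientation: [-3.051, -0.213, 0.013]
force: [-0.1, -0.3, -0.5]
finger_gap: 0.999
grip_force: 0.0
```

```bash
python3 - <<'E'
from h import *
import pickle
c=snap('wrist');pickle.dump(c,open('w5.pkl','wb'))
L=lambda n:pickle.load(open(n+'.pkl','rb'))['pixels']
m=np.vstack([np.hstack([L('w2')[0:180,160:320],L('w3')[60:240,160:320]]) ])
m=np.hstack([cv2.resize(m,(400,225)) if 0 else cv2.resize(m,(480,270),interpolation=cv2.INTER_CUBIC)])
b=np.hstack([cv2.resize(L('w4'),(400,300)),cv2.resize(L('w5'),(400,300))])
m=cv2.resize(np.hstack([L('w2')[0:180,160:320],L('w3')[60:240,160:320]]),(530,298),interpolation=cv2.INTER_CUBIC)
m=cv2.copyMakeBorder(m,0,2,0,270,cv2.BORDER_CONSTANT)
cv2.imwrite('pics/w45.png',np.vstack([m,b]))
E
```

```text
(no output)
```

View pics/w45.png

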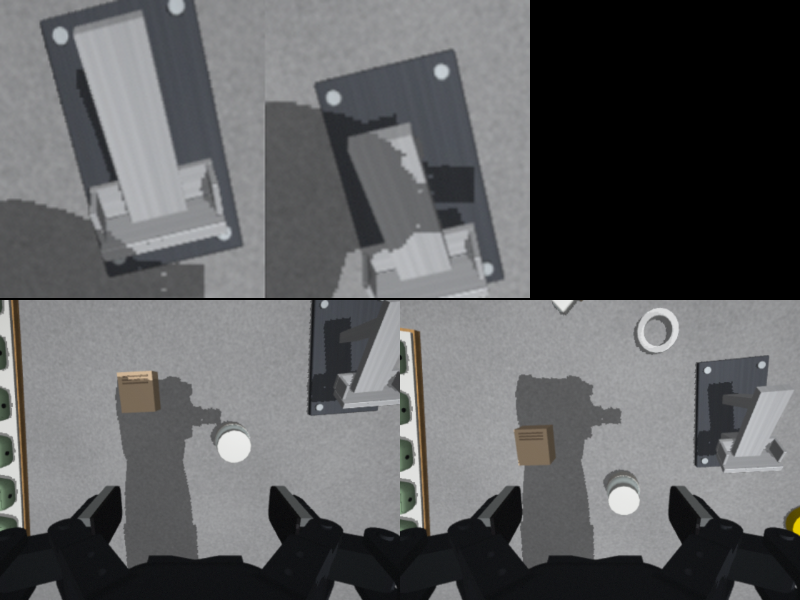

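The top row shows the rail and stop in both views. The bottom row shows the cap at view-5 full pixels (188,203), with the jar and the whitish roll also in view. I'll compute the poses now. The arm also fell short in +y, so I'll check the joints.

```bash
python3 - <<'E'
from h import *
import pickle
L=lambda n:pickle.load(open(n+'.pkl','rb'))
print(observe()['joint_pos'].round(3),observe()['tool_pos'].round(3))
s=1.656
def f(pts,ox,oy,dx): return [(ox+(x-dx)/s,oy+y/s) for x,y in pts]
r=tri(L('w2'),f([(76,30),(140,11),(132,222),(187,210)],160,0,0),L('w3'),f([(347,139),(410,124),(400,281),(450,272)],160,60,265))
print('rail UL UR LL LR\n',r.round(4))
up=(r[0]+r[1])[:3]/2;lo=(r[2]+r[3])[:3]/2;d=up-lo
print('len',np.linalg.norm(d),'slope',np.degrees(np.arctan2(d[2],np.hypot(*d[:2]))),'yaw',np.degrees(np.arctan2(d[1],d[0])),'w',[np.linalg.norm((r[i+1]-r[i])[:3]) for i in(0,2)])
S=[(409.6,294.4),(432,304.6),(419.4,321),(396.4,309)];V=[(258.6,320.4),(255.6,337),(234,334),(236.6,318)]
c=tri(L('scene0'),S,L('side0'),V);print('cap corners\n',c.round(4))
c2=onz(L('scene0'),S,.04);print(c2.round(4),c2.mean(0)); e=(c2[2]+c2[3]-c2[0]-c2[1])/2;print('len',np.linalg.norm(e),'yaw',np.degrees(np.arctan2(e[1],e[0])))
# cap mask in w4,w5
for n in('w4','w5'):
    im=L(n)['pixels'];h=cv2.cvtColor(im,cv2.COLOR_BGR2HSV);m=cv2.inRange(h,(5,60,40),(22,255,255));k,lab,st,ce=cv2.connectedComponentsWithStats(m)
    for i in range(1,k):
        if st[i,4]>800:
            q=np.argwhere(lab==i)[:,::-1].astype(np.float32);b=cv2.approxPolyDP(cv2.convexHull(q),4,True)[:,0];print(n,st[i],b.tolist(),onz(L(n),b,.04)[:,:2].round(3).tolist())
# handset in w1
im=L('w1')['pixels'];h=cv2.cvtColor(im,cv2.COLOR_BGR2HSV);g=cv2.inRange(h,(38,30,60),(75,255,255));
k,lab,st,ce=cv2.connectedComponentsWithStats(g);
for i in range(1,k):
    if st[i,4]>500: print('green',st[i],ce[i])
p=cv2.inRange(h,(8,40,100),(24,255,255));k,lab,st,ce=cv2.connectedComponentsWithStats(p)
for i in range(1,k):
    if st[i,4]>200: print('champ',st[i],ce[i])
w=cv2.inRange(h,(0,0,175),(179,25,255));k,lab,st,ce=cv2.connectedComponentsWithStats(w)
for i in range(1,k):
    if st[i,4]>200: print('white',st[i],ce[i])
E
```

```text
[ 0.116 -0.046  0.025  1.645  0.084  3.117] [0.507 0.215 0.277]
rail UL UR LL LR
 [[ 5.905e-01  5.320e-02  1.116e-01  1.600e-03]
 [ 5.984e-01  2.060e-02  1.128e-01  8.000e-04]
 [ 4.978e-01  3.140e-02  7.280e-02  3.000e-04]
 [ 5.048e-01 -1.000e-03  7.620e-02  1.000e-03]]
len 0.10279448379104175 slope 21.521539593236543 yaw 13.103761935657017 w [np.float64(0.03352619362069708), np.float64(0.03339439873303818)]
cap corners
 [[0.4298 0.3004 0.0424 0.0015]
 [0.4186 0.3512 0.04   0.0015]
 [0.4791 0.3631 0.0398 0.002 ]
 [0.4915 0.314  0.045  0.0028]]
[[0.4277 0.2998 0.04  ]
 [0.4181 0.3503 0.04  ]
 [0.4788 0.3621 0.04  ]
 [0.4861 0.3096 0.04  ]] [0.45270804 0.33044821 0.04      ]
len 0.06051088123331974 yaw 10.226642246955086
w4 [  15    0   27  331 3020] [[41.0, 330.0], [33.0, 319.0], [15.0, 0.0], [25.0, 0.0]] [[0.162, 0.515], [0.177, 0.525], [0.557, 0.524], [0.558, 0.514]]
w4 [ 164  100   60   57 3026] [[223.0, 152.0], [171.0, 156.0], [164.0, 103.0], [219.0, 102.0]] [[0.435, 0.294], [0.422, 0.352], [0.478, 0.363], [0.487, 0.303]]
w5 [   0   39   42  292 2659] [[41.0, 330.0], [33.0, 319.0], [0.0, 39.0], [27.0, 45.0]] [[0.251, 0.515], [0.266, 0.525], [0.606, 0.543], [0.605, 0.514]]
w5 [ 160  175   57   56 2767] [[216.0, 221.0], [204.0, 230.0], [167.0, 230.0], [160.0, 182.0], [212.0, 175.0]] [[0.443, 0.294], [0.429, 0.307], [0.421, 0.352], [0.479, 0.363], [0.496, 0.304]]
green [499   0  23 110 519] [509.66088632  54.74566474]
green [ 228   59   77  104 3580] [263.0622905 113.4650838]
champ [257  46  53  33 660] [283.04848485  61.02424242]
champ [ 248   78   39   53 1169] [266.73909324 104.16082121]
white [ 270    1   51   62 1954] [295.04554759  31.25588536]
```

Joint 6 is near its limit, so I'll turn the tool half a turn, which gives the same grasp, and look at the cradle again from the robot side.

Emit:
move_arm --moves '[{"claw":-1,"slide":[0.1,-0.8,0],"twist":0.18},{"claw":-1,"slide":[0.1,-0.8,0],"twist":0.18},{"claw":-1,"slide":[0.1,-0.8,0],"twist":0.18},{"claw":-1,"slide":[0.1,-0.8,0],"twist":0.18},{"claw":-1,"slide":[0.1,-0.8,0],"twist":0.18},{"claw":-1,"slide":[0.1,-0.8,0],"twist":0.18},{"claw":-1,"slide":[0.1,-0.8,0],"twist":0.18},{"claw":-1,"slide":[0.1,-0.8,0],"twist":0.18},{"claw":-1,"slide":[0.1,-0.8,0],"twist":0.18},{"claw":-1,"slide":[0.1,-0.8,0],"twist":0.18},{"claw":-1,"slide":[0.1,-0.8,0],"twist":0.18},{"claw":-1,"slide":[0.1,-0.8,0],"twist":0.18},{"claw":-1,"slide":[0.1,-0.8,0],"twist":0.18},{"claw":-1,"slide":[0.1,-0.8,0],"twist":0.18},{"claw":-1,"slide":[0.1,-0.8,0],"twist":0.18},{"claw":-1,"slide":[0.1,-0.8,0],"twist":0.18},{"claw":-1,"slide":[0.1,-0.8,0],"twist":0.18},{"claw":-1,"slide":[0,0,0],"twist":0},{"claw":-1,"slide":[0,0,0],"twist":0}]'

```text
t: 7.38
tool_pos: [0.5243, 0.0793, 0.2768]
orientation: [-0.085, 3.133, -0.131]
force: [0.3, -0.6, -0.4]
finger_gap: 0.999
grip_force: 0.0
```

```bash
python3 - <<'E'
from h import *
import pickle
c=snap('wrist');pickle.dump(c,open('w6.pkl','wb'));print(observe()['tool_pos'],observe()['joint_pos'].round(2))
E
```

```text
[0.52442299 0.07931248 0.27666986] [-0.05 -0.09 -0.02  1.63 -0.08 -0.1 ]
```

Emit:
move_arm --moves '[{"claw":-1,"slide":[0,-6,0],"twist":0},{"claw":-1,"slide":[0,-6,0],"twist":0},{"claw":-1,"slide":[0,0,0],"twist":0},{"claw":-1,"slide":[0,0,0],"twist":0}]'

```text
t: 7.92
tool_pos: [0.5245, -0.0408, 0.2764]
orientation: [-0.088, 3.134, -0.131]
force: [-0.1, -0.3, -0.3]
finger_gap: 0.997
grip_force: 0.0
```

```bash
python3 - <<'E'
from h import *
import pickle
c=snap('wrist');pickle.dump(c,open('w7.pkl','wb'));print(observe()['tool_pos'],observe()['joint_pos'].round(2))
L=lambda n:pickle.load(open(n+'.pkl','rb'))
o=[]
for n in('w6','w7'):
    u,v=proj(L(n),[[.545,.02,.09]])[0].astype(int);x,y=u-80,max(v-100,0);print(n,x,y);o.append(cv2.resize(L(n)['pixels'][y:y+200,x:x+160],(400,500),interpolation=cv2.INTER_CUBIC))
cv2.imwrite('pics/w67.png',np.hstack(o))
E
```

```text
[ 0.5246117  -0.04020347  0.27643029] [-0.28 -0.13 -0.05  1.62 -0.08 -0.34]
w6 148 102
w7 269 111
```

View pics/w67.png

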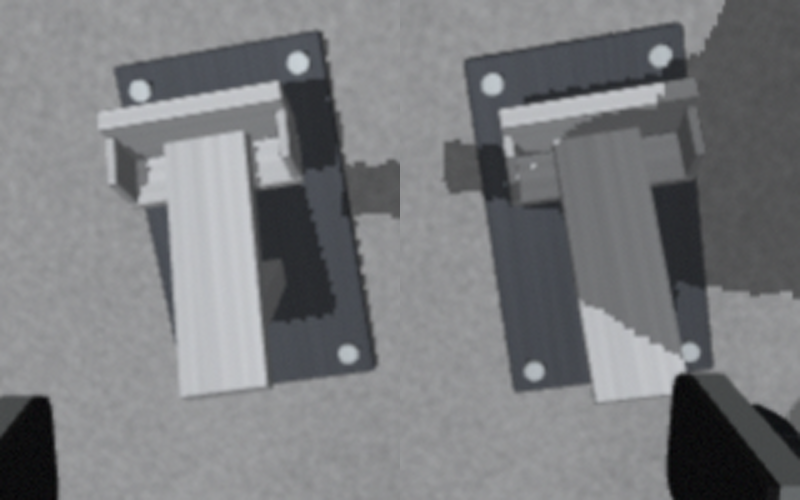

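Now the rail is clearly visible. In the left crop the stop-end corners are at (165,142) and (245,132), and the upper end at (180,397) and (268,387). In the right crop they are at (555,142), (640,130) and (595,402). The stop's top edge is at (98,115)–(282,86) on the left and (500,110)–(697,82) on the right.

```bash
python3 - <<'E'
from h import *
import pickle
L=lambda n:pickle.load(open(n+'.pkl','rb'))
s=observe();M=R.from_rotvec(s['orientation']).as_matrix();print('tool axes',M.round(3).tolist(),s['joint_pos'].round(3))
A=[(165,142),(245,132),(180,397),(98,115),(282,86),(140,91),(297,62),(348,354)];B=[(555,142),(640,130),(595,402),(500,110),(697,82),(492,84),(660,56),(690,352)]
a=[(148+x/2.5,102+y/2.5) for x,y in A];b=[(269+(x-400)/2.5,111+y/2.5) for x,y in B]
r=tri(L('w6'),a,L('w7'),b)
for n,x in zip('stopL stopR upL topL topR screw1 screw2 screw3'.split(),r):print(n,x.round(4))
d=(r[2]-r[0])[:3];print(np.linalg.norm(d),np.degrees(np.arctan2(d[2],np.hypot(*d[:2]))),'yaw edge',np.arctan2(d[1],d[0]))
sc=onz(L('w6'),a[5:],.008);sc2=onz(L('w7'),b[5:],.008);print(sc.round(4),sc2.round(4)); v=((sc+sc2)/2);e=v[2]-v[1];print('base yaw',np.arctan2(e[1],e[0]))
E
```

```text
tool axes [[-0.998, -0.058, 0.006], [-0.058, 0.995, -0.083], [-0.001, -0.083, -0.997]] [-0.279 -0.128 -0.053  1.617 -0.078 -0.338]
stopL [ 5.053e-01 -1.000e-04  7.050e-02  1.200e-03]
stopR [4.987e-01 3.300e-02 6.980e-02 4.000e-04]
upL [5.945e-01 1.950e-02 1.215e-01 1.000e-04]
topL [ 0.4935 -0.0235  0.0843  0.0008]
topR [4.782e-01 4.900e-02 8.380e-02 3.000e-04]
screw1 [ 4.888e-01 -2.640e-02  1.460e-02  2.000e-04]
screw2 [4.715e-01 4.760e-02 1.630e-02 3.000e-04]
screw3 [6.114e-01 8.030e-02 1.710e-02 1.000e-04]
0.10457234358411562 29.191391376455307 yaw edge 0.21637165113457368
[[ 0.4894 -0.0282  0.008 ]
 [ 0.4716  0.0467  0.008 ]
 [ 0.615   0.0801  0.008 ]] [[ 0.4892 -0.0263  0.008 ]
 [ 0.4719  0.0492  0.008 ]
 [ 0.6148  0.0828  0.008 ]]
base yaw 0.22982136817044976
```

The stop-face line is at height 70 mm, the slope is 29° and the length 105 mm, which matches the text. So the rest origin is about (0.502, 0.0165, 0.070), with yaw about 0.218.

Running into joint 6's limit left the tool leaning 4.8° sideways, towards -y. At the near limit of reach on the +y side the lean should go radially outward, so I'll use that to level it and to learn how the arm behaves there.

Emit:
move_arm --moves '[{"claw":-1,"slide":[-2,5.8,1],"twist":0},{"claw":-1,"slide":[-2,5.8,1],"twist":0},{"claw":-1,"slide":[-2,5.8,1],"twist":0},{"claw":-1,"slide":[-2,5.8,1],"twist":0},{"claw":-1,"slide":[-2,5.8,1],"twist":0},{"claw":-1,"slide":[-5.4,3,0],"twist":0},{"claw":-1,"slide":[-5.4,3,0],"twist":0},{"claw":-1,"slide":[-5.4,3,0],"twist":0},{"claw":-1,"slide":[-5.4,3,0],"twist":0},{"claw":-1,"slide":[-5.4,3,0],"twist":0},{"claw":-1,"slide":[0,0,0],"twist":0}]'

```text
t: 9.35
tool_pos: [0.1499, 0.4008, 0.3268]
orientation: [-0.104, 3.133, -0.13]
force: [0.6, -0.4, -0.1]
finger_gap: 0.998
grip_force: 0.0
```

Emit:
move_arm --moves '[{"claw":-1,"slide":[0,-4,0],"twist":0},{"claw":-1,"slide":[0,-2,0],"twist":0},{"claw":-1,"slide":[0,0,0],"twist":0}]'

```text
t: 9.72
tool_pos: [0.1546, 0.3386, 0.3268]
orientation: [-0.09, 3.133, -0.13]
force: [-0.0, 0.2, 0.1]
finger_gap: 1.0
grip_force: 0.0
```

```bash
cat > st.py <<'E'
from h import *
s=observe();M=R.from_rotvec(s['orientation']).as_matrix();print('t',round(s['t'],2),'pos',s['tool_pos'].round(4),'toolz',M[:,2].round(3),'yaw(y-axis)',round(np.arctan2(-M[0,1],M[1,1]),3),'q',s['joint_pos'].round(3),'F',s['force'].round(1),'gap',round(s['finger_gap'],3),'grip',round(s['grip_force'],1))
E
python3 st.py
```

```text
t 9.72 pos [0.1546 0.3386 0.3268] toolz [ 0.007 -0.083 -0.997] yaw(y-axis) 0.057 q [ 0.839 -0.448 -0.223  1.853 -0.061  0.783] F [-0.   0.2  0.1] gap 1.0 grip 0.0
```

Emit:
move_arm --moves '[{"claw":-1,"slide":[-1,-4,0],"twist":0},{"claw":-1,"slide":[-1,-4,0],"twist":0},{"claw":-1,"slide":[0,0,0],"twist":0}]'

```text
t: 10.1
tool_pos: [0.1345, 0.2584, 0.3272]
orientation: [-0.089, 3.132, -0.129]
force: [0.1, 0.7, 1.1]
finger_gap: 0.996
grip_force: 0.0
```

```bash
python3 st.py
```

```text
t 10.1 pos [0.1345 0.2584 0.3272] toolz [ 0.008 -0.082 -0.997] yaw(y-axis) 0.057 q [ 0.707 -0.704 -0.387  1.935 -0.068  0.652] F [0.1 0.7 1.1] gap 0.996 grip 0.0
```

Emit:
move_arm --moves '[{"claw":-1,"slide":[0,0,-5],"twist":0},{"claw":-1,"slide":[0,0,-5],"twist":0},{"claw":-1,"slide":[0,-3,-4],"twist":0},{"claw":-1,"slide":[0,-3,0],"twist":0},{"claw":-1,"slide":[0,0,0],"twist":0}]'

```text
t: 10.72
tool_pos: [0.151, 0.2307, 0.1928]
orientation: [0.087, -3.115, 0.179]
force: [0.0, 1.0, 0.8]
finger_gap: 0.998
grip_force: 0.0
```

```bash
python3 st.py
```

```text
t 10.72 pos [0.151  0.2307 0.1928] toolz [-0.017 -0.115 -0.993] yaw(y-axis) 0.057 q [ 0.605 -0.838 -0.719  1.77  -0.085  0.553] F [0.  1.  0.8] gap 0.998 grip 0.0
```

At the near limit the tool leans inward, so the far limit should lean it outward. I'll level it at far +y.

Emit:
move_arm --moves '[{"claw":-1,"slide":[-1.2,5.5,4],"twist":0},{"claw":-1,"slide":[-1.2,5.5,4],"twist":0},{"claw":-1,"slide":[-1.2,5.5,4],"twist":0},{"claw":-1,"slide":[-1.2,5.5,4],"twist":0},{"claw":-1,"slide":[-4,4.5,1],"twist":0},{"claw":-1,"slide":[-4,4.5,1],"twist":0},{"claw":-1,"slide":[-4,4.5,1],"twist":0},{"claw":-1,"slide":[-4,4.5,1],"twist":0},{"claw":-1,"slide":[-4,4.5,1],"twist":0},{"claw":-1,"slide":[0,5,1],"twist":0},{"claw":-1,"slide":[0,5,1],"twist":0},{"claw":-1,"slide":[0,0,0],"twist":0}]'

```text
t: 12.22
tool_pos: [-0.0664, 0.6663, 0.386]
orientation: [0.088, -3.108, 0.152]
force: [0.1, 1.1, 1.0]
finger_gap: 1.003
grip_force: 0.0
```

```bash
python3 st.py
```

```text
t 12.22 pos [-0.0664  0.6663  0.386 ] toolz [-0.026 -0.098 -0.995] yaw(y-axis) 0.058 q [1.468 0.717 1.156 2.111 0.016 1.411] F [0.1 1.1 1. ] gap 1.003 grip 0.0
```

Emit:
move_arm --moves '[{"claw":-1,"slide":[0,3,3],"twist":0},{"claw":-1,"slide":[0,3,3],"twist":0},{"claw":-1,"slide":[0,3,3],"twist":0}]'

```text
t: 12.6
tool_pos: [-0.0582, 0.661, 0.4274]
orientation: [0.086, -3.105, 0.051]
force: [-0.6, -0.0, 0.3]
finger_gap: 0.998
grip_force: 0.0
```

```bash
python3 st.py
```

```text
t 12.6 pos [-0.0582  0.661   0.4274] toolz [-0.034 -0.034 -0.999] yaw(y-axis) 0.056 q [1.448 0.653 1.156 2.111 0.03  1.392] F [-0.6 -0.   0.3] gap 0.998 grip 0.0
```

Emit:
move_arm --moves '[{"claw":-1,"slide":[0,2,2],"twist":0},{"claw":-1,"slide":[0,1,1],"twist":0}]'

```text
t: 12.85
tool_pos: [-0.0559, 0.6594, 0.4378]
orientation: [0.085, -3.103, 0.024]
force: [-1.2, -0.3, -0.6]
finger_gap: 0.999
grip_force: 0.0
```

```bash
python3 st.py
```

```text
t 12.85 pos [-0.0559  0.6594  0.4378] toolz [-0.037 -0.017 -0.999] yaw(y-axis) 0.055 q [1.442 0.637 1.156 2.111 0.035 1.387] F [-1.2 -0.3 -0.6] gap 0.999 grip 0.0
```

```bash
python3 - <<'E'
from h import *
import pickle
L=lambda n:pickle.load(open(n+'.pkl','rb'))
c=L('w1');p=onz(c,[(266.7,104.2),(283,61),(295,31.3)],.04);print(p.round(4));d=p[1]-p[0];print(np.arctan2(d[1],d[0]));d=p[2]-p[0];print(np.arctan2(d[1],d[0]))
im=c['pixels'];h=cv2.cvtColor(im,cv2.COLOR_BGR2HSV);g=cv2.inRange(h,(38,30,60),(75,255,255))|cv2.inRange(h,(8,40,100),(24,255,255));g[:, :200]=0;g[:,350:]=0
q=np.argwhere(g)[:,::-1].astype(np.float32);r=cv2.minAreaRect(q);b=onz(c,cv2.boxPoints(r),.03);print(b.round(4),b.mean(0),[np.linalg.norm(b[i]-b[i-1]) for i in(1,2)])
E
```

```text
[[ 0.5268 -0.3447  0.04  ]
 [ 0.5689 -0.3616  0.04  ]
 [ 0.5963 -0.3734  0.04  ]]
-0.3815203867547198
-0.39152870011744295
[[ 0.4829 -0.2903  0.03  ]
 [ 0.5865 -0.3386  0.03  ]
 [ 0.5664 -0.3913  0.03  ]
 [ 0.4595 -0.3464  0.03  ]] [ 0.52382306 -0.34163032  0.03      ] [np.float64(0.1142405226425948), np.float64(0.05642198067485659)]
```

Emit:
move_arm --moves '[{"claw":-1,"slide":[5.8,-2,-0.5],"twist":0},{"claw":-1,"slide":[5.8,-2,-0.5],"twist":0},{"claw":-1,"slide":[5.8,-2,-0.5],"twist":0},{"claw":-1,"slide":[5.8,-2,-0.5],"twist":0},{"claw":-1,"slide":[5.8,-2,-0.5],"twist":0},{"claw":-1,"slide":[5.8,-2,-0.5],"twist":0},{"claw":-1,"slide":[5,-3.6,-0.5],"twist":0},{"claw":-1,"slide":[5,-3.6,-0.5],"twist":0},{"claw":-1,"slide":[5,-3.6,-0.5],"twist":0},{"claw":-1,"slide":[3,-5.4,-0.5],"twist":0},{"claw":-1,"slide":[2,-5.8,-0.5],"twist":0},{"claw":-1,"slide":[1,-6,-0.5],"twist":0},{"claw":-1,"slide":[0,-6,-0.5],"twist":0},{"claw":-1,"slide":[0,-6,-0.5],"twist":0},{"claw":-1,"slide":[0,-6,-0.5],"twist":0},{"claw":-1,"slide":[0,-6,-0.5],"twist":0},{"claw":-1,"slide":[0,-6,-0.5],"twist":0},{"claw":-1,"slide":[0,0,0],"twist":0}]'

```text
t: 15.1
tool_pos: [0.5022, -0.0445, 0.3517]
orientation: [0.077, -3.103, 0.03]
force: [-0.6, 0.9, 0.2]
finger_gap: 0.999
grip_force: 0.0
```

```bash
python3 st.py
```

```text
t 15.1 pos [ 0.5022 -0.0445  0.3517] toolz [-0.037 -0.02  -0.999] yaw(y-axis) 0.05 q [-0.329 -0.078  0.135  1.812 -0.031 -0.378] F [-0.6  0.9  0.2] gap 0.999 grip 0.0
```

Emit:
move_arm --moves '[{"claw":-1,"slide":[0.2,-5.5,-1.5],"twist":-0.15},{"claw":-1,"slide":[0.2,-5.5,-1.5],"twist":-0.15},{"claw":-1,"slide":[0.2,-5.5,-1.5],"twist":-0.14},{"claw":-1,"slide":[0.2,-5.5,-1.5],"twist":0},{"claw":-1,"slide":[0,-2.5,-1.5],"twist":0},{"claw":-1,"slide":[0,0,-1.5],"twist":0},{"claw":-1,"slide":[0,0,0],"twist":0}]'

```text
t: 15.98
tool_pos: [0.5099, -0.2839, 0.2606]
orientation: [-0.591, -3.042, 0.013]
force: [0.3, -0.1, -0.4]
finger_gap: 1.007
grip_force: 0.0
```

```bash
python3 - <<'E'
from h import *
import pickle
c=snap('wrist');pickle.dump(c,open('w8.pkl','wb'))
E
python3 st.py
```

```text
t 16.02 pos [ 0.5102 -0.2839  0.2617] toolz [-0.042 -0.001 -0.999] yaw(y-axis) -0.383 q [-0.717  0.111  0.159  1.65  -0.029 -0.333] F [ 0.1 -0.2  0.2] gap 1.003 grip 0.0
```

Emit:
move_arm --moves '[{"claw":-1,"slide":[0,-5,0],"twist":0},{"claw":-1,"slide":[0,0,0],"twist":0}]'

```text
t: 16.27
tool_pos: [0.5101, -0.3367, 0.262]
orientation: [-0.594, -3.044, 0.016]
force: [1.3, 0.6, 0.0]
finger_gap: 1.001
grip_force: 0.0
```

```bash
cat > hs.py <<'E'
from h import *
import pickle
L=lambda n:pickle.load(open(n+'.pkl','rb'))
def comps(im,guess):
    h=cv2.cvtColor(im,cv2.COLOR_BGR2HSV);out={}
    for n,lo,hi in(('g',(38,30,40),(75,255,255)),('c',(8,40,80),(24,255,255)),('w',(0,0,150),(179,30,255))):
        m=cv2.inRange(h,lo,hi);k,lab,st,ce=cv2.connectedComponentsWithStats(m);out[n]=[(st[i,4],ce[i].round(1).tolist(),st[i,:4].tolist()) for i in range(1,k) if st[i,4]>250]
    return out
E
python3 - <<'E'
from hs import *
c=snap('wrist');pickle.dump(c,open('w9.pkl','wb'));cv2.imwrite('pics/w89.png',cv2.resize(np.hstack([L('w8')['pixels'],c['pixels']]),(800,300),interpolation=cv2.INTER_AREA))
for n in('w8','w9'): print(n,comps(L(n)['pixels'],0), proj(L(n),[[.524,-.342,.04]]))
E
python3 st.py
```

```text
w8 {'g': [(np.int32(3406), [233.3, 206.9], [207, 165, 51, 92]), (np.int32(1392), [52.0, 309.2], [21, 285, 58, 45])], 'c': [(np.int32(984), [231.0, 221.9], [219, 201, 24, 43]), (np.int32(445), [232.6, 261.0], [208, 255, 50, 12])], 'w': [(np.int32(346), [165.8, 111.2], [147, 94, 37, 35]), (np.int32(899), [418.0, 257.4], [401, 243, 33, 31]), (np.int32(1289), [233.1, 284.5], [216, 266, 35, 40])]} [[232.23541818 219.75344062]]
w9 {'g': [(np.int32(3369), [275.8, 189.4], [251, 147, 50, 93]), (np.int32(998), [94.8, 289.3], [72, 268, 45, 42])], 'c': [(np.int32(994), [275.7, 203.8], [264, 182, 24, 45]), (np.int32(470), [275.2, 243.6], [251, 237, 49, 13]), (np.int32(942), [457.3, 282.3], [448, 257, 19, 53])], 'w': [(np.int32(6345), [225.1, 123.4], [154, 47, 155, 162]), (np.int32(359), [313.0, 97.1], [291, 85, 43, 26]), (np.int32(1192), [419.3, 207.8], [375, 167, 89, 78]), (np.int32(380), [213.5, 204.8], [190, 184, 46, 39]), (np.int32(1038), [461.2, 241.5], [444, 225, 35, 34]), (np.int32(3327), [300.2, 296.0], [258, 246, 91, 113]), (np.int32(419), [184.8, 287.0], [172, 273, 32, 29])]} [[276.87323511 201.50454726]]
t 16.32 pos [ 0.5103 -0.3354  0.2622] toolz [-0.041 -0.002 -0.999] yaw(y-axis) -0.384 q [-0.78   0.191  0.248  1.656 -0.031 -0.395] F [ 0.4  0.7 -0.2] gap 1.001 grip 0.0
```

```bash
python3 - <<'E'
from hs import *
a,b=L('w8'),L('w9')
r=tri(a,[(231,221.9),(232.6,261)],b,[(275.7,203.8),(275.2,243.6)]);print(r.round(4))
for c,p in((a,[(231,221.9),(232.6,261)]),(b,[(275.7,203.8),(275.2,243.6)])):
    q=onz(c,p,.041);d=q[1]-q[0];print(q.round(4),np.arctan2(d[1],d[0]))
    im=c['pixels'];h=cv2.cvtColor(im,cv2.COLOR_BGR2HSV);g=cv2.inRange(h,(38,30,40),(75,255,255))|cv2.inRange(h,(8,40,80),(24,255,255))
    k,lab,st,ce=cv2.connectedComponentsWithStats(cv2.morphologyEx(g,cv2.MORPH_CLOSE,np.ones((3,3))));i=lab[int(p[0][1]),int(p[0][0])]
    B=cv2.boxPoints(cv2.minAreaRect(np.argwhere(lab==i)[:,::-1].astype(np.float32)));B=onz(c,B,.03);print(B.round(4).tolist(),B.mean(0).round(4))
E
```

```text
[[ 5.257e-01 -3.441e-01  4.070e-02  2.000e-04]
 [ 5.705e-01 -3.627e-01  3.320e-02  4.000e-04]]
[[ 0.5256 -0.344   0.041 ]
 [ 0.5683 -0.3606  0.041 ]] -0.36997674202670355
[[0.4587, -0.3453, 0.03], [0.4791, -0.2944, 0.03], [0.5879, -0.3395, 0.03], [0.5663, -0.3941, 0.03]] [ 0.523  -0.3433  0.03  ]
[[ 0.5257 -0.3441  0.041 ]
 [ 0.5679 -0.3617  0.041 ]] -0.39547196539629176
[[0.4594, -0.3464, 0.03], [0.4793, -0.2971, 0.03], [0.588, -0.3389, 0.03], [0.5669, -0.3918, 0.03]] [ 0.5234 -0.3435  0.03  ]
```

The handset's top is at 40.7 mm, as it should be. Its origin is about (0.523, -0.343), yaw -0.386, and the tool is aligned with it. Now descend and grip.

Emit:
move_arm --moves '[{"claw":-1,"slide":[1.3,-0.8,-5],"twist":0},{"claw":-1,"slide":[0,0,-6],"twist":0},{"claw":-1,"slide":[0,0,-6],"twist":0},{"claw":-1,"slide":[0,0,-5],"twist":0},{"claw":-1,"slide":[0,0,-3.4],"twist":0},{"claw":-1,"slide":[0,0,0],"twist":0}]'

```text
t: 17.08
tool_pos: [0.5219, -0.3406, 0.0055]
orientation: [-0.59, -3.04, 0.011]
force: [-0.9, -0.1, 1.8]
finger_gap: 0.998
grip_force: 0.0
```

Emit:
move_arm --moves '[{"claw":1,"slide":[0,0,0],"twist":0},{"claw":1,"slide":[0,0,0],"twist":0},{"claw":1,"slide":[0,0,0],"twist":0},{"claw":1,"slide":[0,0,0],"twist":0},{"claw":1,"slide":[0,0,0],"twist":0}]' --force 50

```text
t: 17.7
tool_pos: [0.5245, -0.3445, 0.0106]
orientation: [-0.593, -3.047, 0.017]
force: [0.4, 1.9, 6.6]
finger_gap: 0.647
grip_force: 54.5
```

```bash
python3 st.py
```

```text
t 17.7 pos [ 0.5245 -0.3445  0.0106] toolz [-0.039 -0.004 -0.999] yaw(y-axis) -0.384 q [-0.774  0.301 -0.086  1.208 -0.03  -0.39 ] F [0.4 1.9 6.6] gap 0.647 grip 54.5
```

Gripped: the gap is 55 mm and the grip 54 N. Next: lift, turn into line with the rail, and go to the high far limit, where the arm pitches the tool.

Emit:
move_arm --moves '[{"claw":1,"slide":[0,0,2],"twist":0},{"claw":1,"slide":[0,0,5],"twist":0},{"claw":1,"slide":[0,0,5.5],"twist":0.1},{"claw":1,"slide":[0,0,5.5],"twist":0.1},{"claw":1,"slide":[0,0,5.5],"twist":0.1},{"claw":1,"slide":[0,0,5.5],"twist":0.1},{"claw":1,"slide":[0,0,4],"twist":0.1},{"claw":1,"slide":[0.6,5.6,0.6],"twist":0.102},{"claw":1,"slide":[0.6,5.6,0.6],"twist":0},{"claw":1,"slide":[0.6,5.6,0.6],"twist":0},{"claw":1,"slide":[0.6,5.6,0.6],"twist":0},{"claw":1,"slide":[0.6,5.6,0.6],"twist":0},{"claw":1,"slide":[0.6,5.6,0.6],"twist":0},{"claw":1,"slide":[0.6,5.6,0.6],"twist":0},{"claw":1,"slide":[0.6,5.6,0.6],"twist":0},{"claw":1,"slide":[0.6,5.6,0.6],"twist":0},{"claw":1,"slide":[0.6,5.6,0.6],"twist":0},{"claw":1,"slide":[0.6,5.6,0.6],"twist":0},{"claw":1,"slide":[0,0,0],"twist":0}]'

```text
t: 20.08
tool_pos: [0.5883, 0.2762, 0.4033]
orientation: [0.343, -3.086, 0.032]
force: [0.9, -1.5, -3.9]
finger_gap: 0.65
grip_force: 54.7
```

```bash
python3 st.py
```

```text
t 20.07 pos [0.5883 0.2762 0.4033] toolz [-0.034 -0.025 -0.999] yaw(y-axis) 0.222 q [ 0.246  0.511  0.908  2.007 -0.016  0.024] F [ 0.9 -1.5 -3.9] gap 0.65 grip 54.7
```

Emit:
move_arm --moves '[{"claw":1,"slide":[3,0.5,3],"twist":0},{"claw":1,"slide":[3,0.5,3],"twist":0},{"claw":1,"slide":[3,0.5,3],"twist":0},{"claw":1,"slide":[3,0.5,3],"twist":0}]'

```text
t: 20.58
tool_pos: [0.604, 0.2476, 0.4648]
orientation: [-0.338, 3.103, 0.002]
force: [0.5, -0.0, -3.4]
finger_gap: 0.652
grip_force: 54.9
```

```bash
python3 st.py
```

```text
t 20.57 pos [0.604  0.2476 0.4648] toolz [ 0.02   0.004 -1.   ] yaw(y-axis) 0.217 q [ 0.189  0.593  1.153  2.11  -0.    -0.027] F [ 0.5 -0.  -3.4] gap 0.652 grip 54.9
```

Emit:
move_arm --moves '[{"claw":1,"slide":[2,0.5,3],"twist":0},{"claw":1,"slide":[2,0.5,3],"twist":0},{"claw":1,"slide":[2,0.5,3],"twist":0},{"claw":1,"slide":[2,0.5,3],"twist":0},{"claw":1,"slide":[2,0.5,3],"twist":0},{"claw":1,"slide":[2,0.5,3],"twist":0},{"claw":1,"slide":[2,0.5,3],"twist":0},{"claw":1,"slide":[2,0.5,3],"twist":0}]'

```text
t: 21.58
tool_pos: [0.5877, 0.2193, 0.5502]
orientation: [-0.324, 2.968, 0.064]
force: [0.1, 0.2, -3.3]
finger_gap: 0.646
grip_force: 54.9
```

```bash
python3 st.py
```

```text
t 21.57 pos [0.5877 0.2193 0.5502] toolz [ 0.149  0.059 -0.987] yaw(y-axis) 0.22 q [ 0.13   0.458  1.155  2.111  0.039 -0.085] F [ 0.1  0.2 -3.3] gap 0.646 grip 54.9
```

Emit:
move_arm --moves '[{"claw":1,"slide":[2,0,5.5],"twist":0},{"claw":1,"slide":[2,0,5.5],"twist":0},{"claw":1,"slide":[2,0,5.5],"twist":0},{"claw":1,"slide":[2,0,5.5],"twist":0},{"claw":1,"slide":[2,0,5.5],"twist":0}]'

```text
t: 22.2
tool_pos: [0.5569, 0.1761, 0.6461]
orientation: [-0.304, 2.8, 0.104]
force: [0.2, -0.2, -4.1]
finger_gap: 0.646
grip_force: 54.9
```

```bash
python3 st.py
```

```text
t 22.2 pos [0.5569 0.1761 0.6461] toolz [ 0.308  0.106 -0.946] yaw(y-axis) 0.223 q [ 0.031  0.297  1.155  2.111  0.096 -0.17 ] F [ 0.2 -0.2 -4.1] gap 0.646 grip 54.9
```

Emit:
move_arm --moves '[{"claw":1,"slide":[2,0.5,5.5],"twist":0},{"claw":1,"slide":[2,0.5,5.5],"twist":0},{"claw":1,"slide":[2,0.5,5.5],"twist":0},{"claw":1,"slide":[2,0.5,5.5],"twist":0}]'

```text
t: 22.7
tool_pos: [0.5263, 0.1616, 0.7054]
orientation: [-0.293, 2.685, 0.141]
force: [-0.7, -0.2, -3.5]
finger_gap: 0.643
grip_force: 54.9
```

```bash
python3 st.py
```

```text
t 22.7 pos [0.5263 0.1616 0.7054] toolz [ 0.41   0.145 -0.901] yaw(y-axis) 0.229 q [-0.03   0.192  1.155  2.111  0.158 -0.213] F [-0.7 -0.2 -3.5] gap 0.643 grip 54.9
```

Emit:
move_arm --moves '[{"claw":1,"slide":[2,0.5,5.5],"twist":0},{"claw":1,"slide":[0,0,0],"twist":0}]'

```text
t: 22.95
tool_pos: [0.5189, 0.1577, 0.7191]
orientation: [-0.29, 2.656, 0.151]
force: [0.3, -0.4, -4.2]
finger_gap: 0.646
grip_force: 55.1
```

```bash
cat > plan.py <<'E'
from h import *
def T(rv,p):
    M=np.eye(4);M[:3,:3]=R.from_rotvec(rv).as_matrix() if np.shape(rv)==(3,) else rv;M[:3,3]=p;return M
YAW=.218
rest=T((R.from_euler('z',YAW)*R.from_euler('y',-np.pi/6)).as_matrix(),[.502,.0165,.070])
Tg=T(np.array([-.593,-3.047,.017]),[.5245,-.3445,.0106])
H0=T(np.array([0,0,-.386]),[.5232,-.343,0])
rel=np.linalg.inv(Tg)@H0
def now():
    s=observe();return T(s['orientation'],s['tool_pos'])
E
python3 - <<'E'
from plan import *
t=now();H=np.linalg.inv(rest)@t@rel;x=(t@rel)[:3,0]
print('handset in rest',H.round(3).tolist());print('pitch',np.degrees(np.arcsin(x[2])),'yaw',np.arctan2(x[1],x[0]))
for dx,dz in((.0595,.05),(.0595,.004)):
    tgt=rest@np.array([dx,0,dz,1]); cur=(t@rel)[:,3]; print(dx,dz,'delta cm',((tgt-cur)[:3]*100).round(2),'tcp then',(t[:3,3]+(tgt-cur)[:3]).round(3))
E
python3 st.py
```

```text
handset in rest [[1.0, 0.019, 0.013, 0.363], [-0.018, 0.997, -0.074, 0.136], [-0.014, 0.074, 0.997, 0.528], [0.0, 0.0, 0.0, 1.0]]
pitch 29.176060874809686 yaw 0.1968706690658367
0.0595 0.05 delta cm [  0.58 -13.79 -56.6 ] tcp then [0.525 0.02  0.153]
0.0595 0.004 delta cm [  2.83 -13.29 -60.59] tcp then [0.547 0.025 0.113]
t 22.95 pos [0.5189 0.1577 0.7191] toolz [ 0.434  0.154 -0.888] yaw(y-axis) 0.231 q [-0.049  0.167  1.155  2.111  0.176 -0.226] F [ 0.3 -0.4 -4.2] gap 0.646 grip 55.1
```

Emit:
move_arm --moves '[{"claw":1,"slide":[0.1,-2.3,-5.6],"twist":0.02},{"claw":1,"slide":[0.1,-2.3,-5.6],"twist":0},{"claw":1,"slide":[0.1,-2.3,-5.6],"twist":0},{"claw":1,"slide":[0.1,-2.3,-5.6],"twist":0},{"claw":1,"slide":[0.1,-2.3,-5.6],"twist":0},{"claw":1,"slide":[0.1,-2.3,-5.6],"twist":0},{"claw":1,"slide":[0.1,0,-5.6],"twist":0},{"claw":1,"slide":[0.1,0,-5.6],"twist":0},{"claw":1,"slide":[0.1,0,-5.6],"twist":0},{"claw":1,"slide":[0.1,0,-4],"twist":0},{"claw":1,"slide":[0,0,0],"twist":0},{"claw":1,"slide":[0,0,0],"twist":0}]'

```text
t: 24.45
tool_pos: [0.5323, 0.0439, 0.2438]
orientation: [-0.304, 2.656, 0.153]
force: [0.7, 0.4, -2.6]
finger_gap: 0.649
grip_force: 55.0
```

```bash
cat > q.py <<'E'
from plan import *
import sys
t=now();H=np.linalg.inv(rest)@t@rel;print('handset in rest',H[:3,3].round(4),'x axis',H[:3,0].round(3),'z axis',H[:3,2].round(3))
dx,dy,dz=[float(a) for a in sys.argv[1:4]]
print('delta cm',((rest@np.array([dx,dy,dz,1])-(t@rel)[:,3])[:3]*100).round(2))
E
python3 q.py .062 0 .006; python3 - <<'E'
from plan import *
a=camera('scene');b=camera('side');
cv2.imwrite('pics/s1.png',np.hstack([cv2.resize(a['pixels'][180:310,215:345],(400,400),interpolation=cv2.INTER_CUBIC),cv2.resize(b['pixels'][170:300,190:320],(400,400),interpolation=cv2.INTER_CUBIC)]))
E
python3 st.py
```

```text
handset in rest [0.1158 0.0219 0.1223] x axis [ 1.    -0.009 -0.016] z axis [ 0.015 -0.079  0.997]
delta cm [  1.61  -1.89 -12.76]
t 24.55 pos [0.5327 0.0437 0.2447] toolz [ 0.432  0.158 -0.888] yaw(y-axis) 0.242 q [-0.339 -0.698 -0.62   1.268  0.297 -0.509] F [ 1.2  0.1 -3.5] gap 0.643 grip 55.0
```

View pics/s1.png

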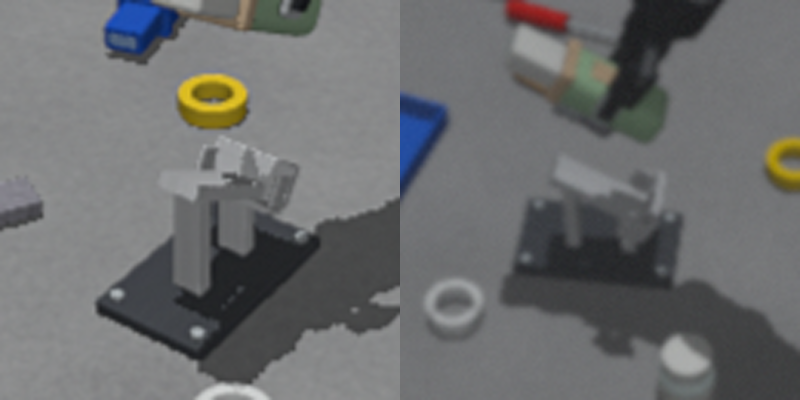

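The side crop shows the handset held pitched parallel to the rail, at (590,85) against the rail at (610,185). It is still about 12 cm above, because the fast rows were limited. Before descending I'll check that joints 2 and 3 stay in range there, by fitting a planar arm model to the samples.

```bash
cat > kin.py <<'E'
import numpy as np
from scipy.optimize import least_squares
S=[([0.116,-0.046,0.025],[.507,.215,.277],[.01,-.083,-.997]),([-.279,-.128,-.053],[.5246,-.0402,.2764],[.006,-.083,-.997]),([.839,-.448,-.223],[.1546,.3386,.3268],[.007,-.083,-.997]),([.707,-.704,-.387],[.1345,.2584,.3272],[.008,-.082,-.997]),([.605,-.838,-.719],[.151,.2307,.1928],[-.017,-.115,-.993]),([1.468,.717,1.156],[-.0664,.6663,.386],[-.026,-.098,-.995]),([1.442,.637,1.156],[-.0559,.6594,.4378],[-.037,-.017,-.999]),([-.329,-.078,.135],[.5022,-.0445,.3517],[-.037,-.02,-.999]),([-.774,.301,-.086],[.5245,-.3445,.0106],[-.039,-.004,-.999]),([.246,.511,.908],[.5883,.2762,.4033],[-.034,-.025,-.999]),([.031,.297,1.155],[.5569,.1761,.6461],[.308,.106,-.946]),([-.049,.167,1.155],[.5189,.1577,.7191],[.434,.154,-.888]),([-.339,-.698,-.62],[.5327,.0437,.2447],[.432,.158,-.888]),([-1.504,.1045,.0966],[.1686,-.5756,.2307],[0,0,-1])]
def w(p,d):  # wrist point
    return p-d
def fwd(k,q):
    r0,z0,L2,a3,L3,D=k
    return np.array([r0+L2*np.sin(q[1])+a3*np.sin(q[2])*-1+L3*np.cos(q[2]),z0+L2*np.cos(q[1])+a3*np.cos(q[2])+L3*np.sin(q[2])])
def res(k):
    o=[]
    for q,p,tz in S:
        wp=np.array(p)-k[5]*np.array(tz);r=wp[0]*np.cos(q[0])+wp[1]*np.sin(q[0]);o+=list(fwd(k,q)-[r,wp[2]])
    return np.array(o)
s=least_squares(res,[.1,.35,.4,.05,.4,.25]);k=s.x
if __name__=='__main__':
    print(k.round(3),np.abs(s.fun).max().round(4))
    for p in([.547,.025,.113],[.535,.022,.14]):
        tz=np.array([.432,.158,-.888]);wp=np.array(p)-k[5]*tz;lat=.134
        R_=np.hypot(wp[0],wp[1]);r=wp[0]*np.cos(-.33)+wp[1]*np.sin(-.33)
        print(p,least_squares(lambda q:fwd(k,[0,*q])-[r,wp[2]],[-.6,-.6]).x)
E
python3 kin.py
```

```text
[ 0.34   0.397  0.218 -0.079  0.187  0.226] 0.2737
[0.547, 0.025, 0.113] [ 1.16445852 -1.75704738]
[0.535, 0.022, 0.14] [ 1.0049866 -1.7227115]
```

```bash
sed -i 's/r0,z0,L2,a3,L3,D=k/r0,z0,L2,a3,L3,D=k;e=q[2]-q[1]/; s/np.sin(q\[2\])/np.sin(e)/g; s/np.cos(q\[2\])/np.cos(e)/g' kin.py; python3 kin.py
```

```text
[0.    0.297 0.337 0.045 0.55  0.443] 0.0051
[0.547, 0.025, 0.113] [-0.62766183 -0.82486535]
[0.535, 0.022, 0.14] [-0.67778597 -0.80726564]
```

Joints stay in range (j2 -0.63, j3 -0.82). Descending to just above the rail.

Emit:
move_arm --moves '[{"claw":1,"slide":[0.3,-0.4,-2.3],"twist":-0.01},{"claw":1,"slide":[0.3,-0.4,-2.3],"twist":0},{"claw":1,"slide":[0.3,-0.4,-2.3],"twist":0},{"claw":1,"slide":[0.3,-0.4,-2.3],"twist":0},{"claw":1,"slide":[0.2,-0.2,-1.8],"twist":0},{"claw":1,"slide":[0,0,0],"twist":0},{"claw":1,"slide":[0,0,0],"twist":0}]'

```text
t: 25.42
tool_pos: [0.5463, 0.0259, 0.1333]
orientation: [-0.291, 2.658, 0.15]
force: [-0.0, 0.1, -3.1]
finger_gap: 0.651
grip_force: 55.0
```

```bash
python3 q.py .062 0 .003;python3 st.py; python3 - <<'E'
from plan import *
a=camera('scene');b=camera('side');
cv2.imwrite('pics/s2.png',np.hstack([cv2.resize(a['pixels'][180:310,215:345],(400,400),interpolation=cv2.INTER_CUBIC),cv2.resize(b['pixels'][180:280,200:300],(400,400),interpolation=cv2.INTER_CUBIC)]))
E
```

```text
handset in rest [0.069  0.0013 0.0217] x axis [ 1.    -0.018 -0.016] z axis [ 0.015 -0.074  0.997]
delta cm [ 0.35 -0.06 -1.97]
t 25.43 pos [0.5463 0.0259 0.1333] toolz [ 0.432  0.154 -0.888] yaw(y-axis) 0.232 q [-0.367 -0.662 -0.799  1.06   0.304 -0.527] F [-0.   0.1 -3.1] gap 0.651 grip 55.0
```

View pics/s2.png

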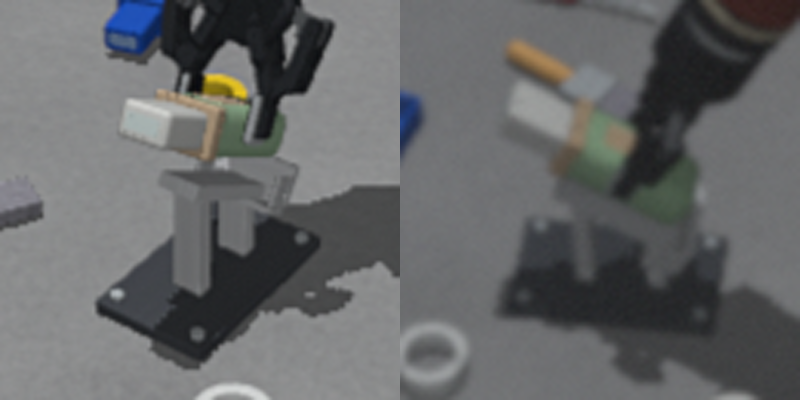

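The crops show the handset just above the rail, in line with it and head uphill. Lowering slowly while watching the force.

Emit:
move_arm --moves '[{"claw":1,"slide":[0.1,0,-0.4],"twist":0},{"claw":1,"slide":[0,0,-0.4],"twist":0},{"claw":1,"slide":[0.1,0,-0.4],"twist":0},{"claw":1,"slide":[0.1,-0.1,-0.4],"twist":0},{"claw":1,"slide":[0,0,0],"twist":0}]'

```text
t: 26.15
tool_pos: [0.5485, 0.025, 0.1153]
orientation: [-0.29, 2.66, 0.151]
force: [-0.8, 0.1, -3.5]
finger_gap: 0.644
grip_force: 55.0
```

```bash
python3 q.py .060 0 -.001;python3 st.py
```

```text
handset in rest [0.0616 0.     0.0051] x axis [ 1.    -0.018 -0.018] z axis [ 0.017 -0.075  0.997]
delta cm [ 0.16  0.04 -0.61]
t 26.15 pos [0.5485 0.025  0.1153] toolz [ 0.43   0.155 -0.889] yaw(y-axis) 0.231 q [-0.367 -0.644 -0.82   1.023  0.303 -0.527] F [-0.8  0.1 -3.5] gap 0.644 grip 55.0
```

Emit:
move_arm --moves '[{"claw":1,"slide":[0.1,0,-0.2],"twist":0},{"claw":1,"slide":[0,0,-0.2],"twist":0},{"claw":1,"slide":[0,0,0],"twist":0}]'

```text
t: 26.52
tool_pos: [0.55, 0.025, 0.1123]
orientation: [-0.291, 2.659, 0.151]
force: [-1.1, 0.0, -1.4]
finger_gap: 0.65
grip_force: 55.3
```

```bash
python3 q.py .060 0 -.001;python3 st.py
```

```text
handset in rest [ 0.0614 -0.0004  0.0018] x axis [ 1.    -0.018 -0.017] z axis [ 0.016 -0.075  0.997]
delta cm [ 0.01  0.04 -0.32]
t 26.52 pos [0.55   0.025  0.1123] toolz [ 0.432  0.154 -0.889] yaw(y-axis) 0.232 q [-0.366 -0.639 -0.823  1.014  0.303 -0.526] F [-1.1  0.  -1.4] gap 0.65 grip 55.3
```

Emit:
move_arm --moves '[{"claw":1,"slide":[0,0,-0.2],"twist":0},{"claw":1,"slide":[-0.1,0,-0.1],"twist":0},{"claw":1,"slide":[0,0,0],"twist":0}]'

```text
t: 26.9
tool_pos: [0.55, 0.025, 0.1117]
orientation: [-0.291, 2.655, 0.15]
force: [-10.7, 1.7, 13.2]
finger_gap: 0.649
grip_force: 57.4
```

```bash
python3 q.py .060 0 -.001;python3 st.py
```

```text
handset in rest [ 0.0612 -0.0004  0.0013] x axis [ 1.    -0.017 -0.014] z axis [ 0.012 -0.074  0.997]
delta cm [ 0.01  0.04 -0.26]
t 26.9 pos [0.55   0.025  0.1117] toolz [ 0.435  0.154 -0.887] yaw(y-axis) 0.232 q [-0.367 -0.643 -0.827  1.01   0.305 -0.527] F [-10.7   1.7  13.2] gap 0.649 grip 57.4
```

Emit:
move_arm --moves '[{"claw":1,"slide":[-0.2,0,0],"twist":0},{"claw":1,"slide":[-0.2,-0.1,-0.1],"twist":0},{"claw":1,"slide":[0,0,0],"twist":0}]'

```text
t: 27.28
tool_pos: [0.5472, 0.0245, 0.1107]
orientation: [-0.293, 2.652, 0.152]
force: [10.3, 6.7, 4.5]
finger_gap: 0.643
grip_force: 55.2
```

```bash
python3 q.py .060 0 -.001;python3 st.py
```

```text
handset in rest [ 0.0582 -0.0002  0.0019] x axis [ 1.    -0.016 -0.01 ] z axis [ 0.009 -0.075  0.997]
delta cm [ 0.29  0.08 -0.16]
t 27.27 pos [0.5472 0.0245 0.1107] toolz [ 0.437  0.156 -0.886] yaw(y-axis) 0.234 q [-0.372 -0.658 -0.84   1.012  0.309 -0.533] F [10.3  6.7  4.5] gap 0.643 grip 55.2
```

Force in +x shows the butt is on the stop, and the estimate of x = 0.058 agrees. Releasing gradually.

Emit:
move_arm --moves '[{"claw":-0.3,"slide":[0,0,0],"twist":0},{"claw":-0.36,"slide":[0,0,0],"twist":0},{"claw":-0.45,"slide":[0,0,0],"twist":0},{"claw":-0.7,"slide":[0,0,0],"twist":0},{"claw":-1,"slide":[0,0,0],"twist":0},{"claw":-1,"slide":[0,0,0],"twist":0}]' --force 20

```text
t: 28.02
tool_pos: [0.5447, 0.024, 0.1078]
orientation: [-0.29, 2.659, 0.151]
force: [-0.2, 0.2, -0.2]
finger_gap: 1.002
grip_force: 0.0
```

```bash
python3 st.py; python3 - <<'E'
from h import *
import pickle
for n in('scene','side'):
    c=snap(n);pickle.dump(c,open(n+'1.pkl','wb'))
E
```

```text
t 28.02 pos [0.5447 0.024  0.1078] toolz [ 0.431  0.154 -0.889] yaw(y-axis) 0.231 q [-0.373 -0.657 -0.842  1.016  0.305 -0.533] F [-0.2  0.2 -0.2] gap 1.002 grip 0.0
```

Emit:
move_arm --moves '[{"claw":-1,"slide":[-0.8,-0.3,1.8],"twist":0},{"claw":-1,"slide":[-1.7,-0.6,3.6],"twist":0},{"claw":-1,"slide":[-2.1,-0.8,4.4],"twist":0},{"claw":-1,"slide":[-2.1,-0.8,4.4],"twist":0},{"claw":-1,"slide":[0,0,0],"twist":0}]'

```text
t: 28.75
tool_pos: [0.481, -0.0029, 0.2539]
orientation: [-0.29, 2.659, 0.149]
force: [-0.2, 0.2, 0.1]
finger_gap: 1.001
grip_force: 0.0
```

```bash
python3 st.py; python3 - <<'E'
from hs import *
from plan import rest
c=snap('wrist');pickle.dump(c,open('w10.pkl','wb'))
print(comps(c['pixels'],0))
for n,x in(('plate',.0575),('collar',.1),('tipc',.165)): print(n,proj(c,(rest@np.array([x,0,.04 if n!='tipc' else .034,1]))[None,:3]))
E
```

```text
t 28.75 pos [ 0.481  -0.0029  0.2539] toolz [ 0.432  0.153 -0.889] yaw(y-axis) 0.231 q [-0.515 -0.841 -0.679  1.408  0.353 -0.674] F [-0.2  0.2  0.1] gap 1.001 grip 0.0
{'g': [(np.int32(5932), [278.5, 177.6], [245, 121, 68, 124]), (np.int32(462), [402.6, 254.3], [378, 242, 45, 24])], 'c': [(np.int32(1741), [543.9, 116.4], [518, 78, 42, 69]), (np.int32(1808), [280.1, 196.8], [265, 168, 31, 59]), (np.int32(625), [91.8, 215.2], [80, 196, 25, 39]), (np.int32(809), [279.8, 249.9], [248, 240, 65, 18]), (np.int32(1804), [471.4, 301.1], [426, 280, 84, 50]), (np.int32(2496), [346.4, 333.1], [167, 291, 228, 86]), (np.int32(294), [50.6, 305.4], [15, 301, 74, 10])], 'w': [(np.int32(3161), [496.4, 35.8], [463, 3, 67, 67]), (np.int32(665), [279.5, 114.2], [233, 109, 89, 12]), (np.int32(823), [98.6, 185.9], [80, 170, 39, 33]), (np.int32(659), [353.6, 223.9], [332, 208, 44, 33]), (np.int32(2181), [279.5, 281.2], [257, 256, 46, 51]), (np.int32(1628), [528.0, 307.0], [491, 292, 69, 35]), (np.int32(499), [180.3, 329.4], [159, 318, 48, 28]), (np.int32(761), [261.8, 334.3], [235, 322, 55, 30]), (np.int32(390), [335.7, 339.9], [316, 328, 37, 29])]}
plate [[280.99466346 192.08219167]]
collar [[281.58210205 241.61238242]]
tipc [[281.87856617 308.57664413]]
```

```bash
python3 - <<'E'
from hs import *
from plan import rest
c=L('w10');o,d=ray(c,[(280.1,196.8),(279.8,249.9),(279.5,281.2)])
Ri=rest[:3,:3].T;oo=Ri@(o-rest[:3,3])
for dd,z in zip(d,(.041,.041,.034)):
    e=Ri@dd;print((oo+e*(z-oo[2])/e[2]).round(4))
E
```

```text
[ 0.0612 -0.0009  0.041 ]
[ 0.107  -0.0017  0.041 ]
[ 0.1385 -0.0018  0.034 ]
```

Emit:
move_arm --moves '[{"claw":-1,"slide":[-1,5.5,0.5],"twist":0},{"claw":-1,"slide":[-1,5.5,0.5],"twist":0},{"claw":-1,"slide":[-1,5.5,0.5],"twist":0},{"claw":-1,"slide":[-1,5.5,0.5],"twist":0},{"claw":-1,"slide":[-1,5,0.5],"twist":0},{"claw":-1,"slide":[-3,0,0.5],"twist":0},{"claw":-1,"slide":[-5,-1,0],"twist":0},{"claw":-1,"slide":[-5,-1,0],"twist":0},{"claw":-1,"slide":[0,0,0],"twist":0}]'

```text
t: 29.92
tool_pos: [0.354, 0.2838, 0.3012]
orientation: [-0.302, 2.738, 0.122]
force: [0.0, 0.9, 0.3]
finger_gap: 0.997
grip_force: 0.0
```

```bash
python3 st.py
```

```text
t 29.93 pos [0.354  0.2838 0.3012] toolz [ 0.363  0.125 -0.923] yaw(y-axis) 0.228 q [ 0.406 -0.841 -0.576  1.443 -0.028  0.18 ] F [0.  0.9 0.3] gap 0.997 grip 0.0
```

Handset seated: y about -1 to -2 mm and x as expected. Continuing to level the tool at the near limit.

Emit:
move_arm --moves '[{"claw":-1,"slide":[-5.5,-1.8,0],"twist":0},{"claw":-1,"slide":[-5.5,-1.8,0],"twist":0},{"claw":-1,"slide":[-5.5,-1.8,0],"twist":0},{"claw":-1,"slide":[-5.5,-1.8,0],"twist":0}]'

```text
t: 30.42
tool_pos: [0.1809, 0.299, 0.3406]
orientation: [-0.289, 2.83, 0.0]
force: [0.3, 2.4, -0.7]
finger_gap: 1.0
grip_force: 0.0
```

```bash
python3 st.py
```

```text
t 30.43 pos [0.1809 0.299  0.3406] toolz [ 0.291  0.03  -0.956] yaw(y-axis) 0.199 q [ 0.822 -0.84  -0.464  1.721 -0.194  0.597] F [ 0.3  2.4 -0.7] gap 1.0 grip 0.0
```

Emit:
move_arm --moves '[{"claw":-1,"slide":[3,-5,0],"twist":0},{"claw":-1,"slide":[3,-5,0],"twist":0},{"claw":-1,"slide":[2,-5,0],"twist":0},{"claw":-1,"slide":[-6,0,0],"twist":0},{"claw":-1,"slide":[-6,0,0],"twist":0},{"claw":-1,"slide":[-6,0,0],"twist":0}]'

```text
t: 31.18
tool_pos: [0.1309, 0.2349, 0.3914]
orientation: [-0.275, 2.917, -0.113]
force: [0.1, 2.0, -0.8]
finger_gap: 0.999
grip_force: 0.0
```

```bash
python3 st.py
```

```text
t 31.18 pos [0.1309 0.2349 0.3914] toolz [ 0.214 -0.056 -0.975] yaw(y-axis) 0.178 q [ 0.794 -0.84  -0.34   1.958 -0.193  0.595] F [ 0.1  2.  -0.8] gap 0.999 grip 0.0
```

Emit:
move_arm --moves '[{"claw":-1,"slide":[5.5,-2,-1],"twist":0},{"claw":-1,"slide":[5.5,-3,-1],"twist":0},{"claw":-1,"slide":[5,-3.5,-1],"twist":0},{"claw":-1,"slide":[3,-5,-1],"twist":0},{"claw":-1,"slide":[1,-5,-1],"twist":0},{"claw":-1,"slide":[-6,1,0],"twist":0},{"claw":-1,"slide":[-6,1,0],"twist":0},{"claw":-1,"slide":[-6,1,0],"twist":0}]'

```text
t: 32.17
tool_pos: [0.2191, 0.1408, 0.3963]
orientation: [-0.275, 3.024, -0.165]
force: [1.9, 0.9, 0.4]
finger_gap: 0.998
grip_force: 0.0
```

```bash
python3 st.py
```

```text
t 32.17 pos [0.2191 0.1408 0.3963] toolz [ 0.11  -0.099 -0.989] yaw(y-axis) 0.176 q [ 0.204 -0.84  -0.32   2.002 -0.119  0.017] F [1.9 0.9 0.4] gap 0.998 grip 0.0
```

Emit:
move_arm --moves '[{"claw":-1,"slide":[4,-4.5,-1],"twist":0},{"claw":-1,"slide":[4,-4.5,-1],"twist":0},{"claw":-1,"slide":[3,-5.3,-1],"twist":0},{"claw":-1,"slide":[2,-5.7,-1],"twist":0},{"claw":-1,"slide":[2,-5.7,-1],"twist":0},{"claw":-1,"slide":[0,-5.7,-1],"twist":0},{"claw":-1,"slide":[-4.5,4.2,0],"twist":0},{"claw":-1,"slide":[-4.5,4.2,0],"twist":0},{"claw":-1,"slide":[-4.5,4.2,0],"twist":0},{"claw":-1,"slide":[-4.5,4.2,0],"twist":0}]'

```text
t: 33.42
tool_pos: [0.2626, -0.0027, 0.3788]
orientation: [-0.281, 3.111, -0.123]
force: [0.4, 0.7, -0.5]
finger_gap: 0.996
grip_force: 0.0
```

```bash
python3 st.py
```

```text
t 33.42 pos [ 0.2626 -0.0027  0.3788] toolz [ 0.023 -0.077 -0.997] yaw(y-axis) 0.18 q [-0.449 -0.84  -0.352  2.005 -0.059 -0.631] F [ 0.4  0.7 -0.5] gap 0.996 grip 0.0
```

Emit:
move_arm --moves '[{"claw":-1,"slide":[3.7,4.4,-1.6],"twist":0},{"claw":-1,"slide":[3.7,4.4,-1.6],"twist":0},{"claw":-1,"slide":[3.7,4.4,-1.6],"twist":0},{"claw":-1,"slide":[3.3,4.4,-1.6],"twist":0},{"claw":-1,"slide":[2.5,4.4,-1.6],"twist":0},{"claw":-1,"slide":[2,4.4,-1.6],"twist":0},{"claw":-1,"slide":[0,4.4,-1.6],"twist":0},{"claw":-1,"slide":[0,0,0],"twist":0}]'

```text
t: 34.42
tool_pos: [0.447, 0.3006, 0.266]
orientation: [-0.29, 3.113, -0.125]
force: [0.2, -0.2, 0.3]
finger_gap: 0.999
grip_force: 0.0
```

```bash
python3 st.py; cat > cap.py <<'E'
from hs import *
def capc(n):
    c=L(n);u=proj(c,[[.455,.33,.04]])[0];h=cv2.cvtColor(c['pixels'],cv2.COLOR_BGR2HSV);m=cv2.inRange(h,(5,50,40),(24,255,255));k,lab,st,ce=cv2.connectedComponentsWithStats(cv2.morphologyEx(m,cv2.MORPH_CLOSE,np.ones((5,5))))
    i=lab[int(u[1]),int(u[0])];q=np.argwhere(lab==i)[:,::-1].astype(np.float32);B=cv2.approxPolyDP(cv2.convexHull(q),4,True)[:,0];print(n,u.round(1),st[i].tolist(),B.tolist(),onz(c,B,.04)[:,:2].round(4).tolist())
    r=cv2.boxPoints(cv2.minAreaRect(q));P=onz(c,r,.04);print(' rect',P[:,:2].round(4).tolist(),P.mean(0).round(4));return c
E
python3 - <<'E'
from cap import *
pickle.dump(snap('wrist'),open('w11.pkl','wb'));capc('w11')
E
```

```text
t 34.42 pos [0.447  0.3006 0.266 ] toolz [ 0.02  -0.078 -0.997] yaw(y-axis) 0.186 q [ 0.395 -0.042  0.01   1.634 -0.08   0.21 ] F [ 0.2 -0.2  0.3] gap 0.999 grip 0.0
w11 [314.5 191.1] [292, 159, 51, 60, 2892] [[339.0, 160.0], [339.0, 217.0], [293.0, 217.0], [294.0, 160.0]] [[0.4169, 0.3479], [0.4781, 0.3626], [0.4887, 0.3129], [0.4262, 0.3013]]
 rect [[0.4255, 0.299], [0.4153, 0.3507], [0.4786, 0.3661], [0.4901, 0.3121]] [0.4524 0.332  0.04  ]
```

Emit:
move_arm --moves '[{"claw":-1,"slide":[0,5,0],"twist":0},{"claw":-1,"slide":[0,0,0],"twist":0}]'

```text
t: 34.72
tool_pos: [0.448, 0.3498, 0.2689]
orientation: [-0.287, 3.109, -0.123]
force: [0.4, -0.9, -0.9]
finger_gap: 0.998
grip_force: 0.0
```

```bash
python3 st.py; python3 - <<'E'
from cap import *
pickle.dump(snap('wrist'),open('w12.pkl','wb'));capc('w12')
E
```

```text
t 34.73 pos [0.448  0.3498 0.2689] toolz [ 0.024 -0.077 -0.997] yaw(y-axis) 0.184 q [ 0.476  0.052  0.11   1.642 -0.08   0.293] F [ 0.4 -0.9 -0.9] gap 0.998 grip 0.0
w12 [270.7 180.2] [249, 149, 50, 59, 2821] [[297.0, 150.0], [296.0, 206.0], [251.0, 206.0], [249.0, 152.0]] [[0.4173, 0.3518], [0.4782, 0.3632], [0.4885, 0.3135], [0.4292, 0.3013]]
 rect [[0.4261, 0.3008], [0.416, 0.3526], [0.4789, 0.3656], [0.4902, 0.3114]] [0.4528 0.3326 0.04  ]
```

The cap centre is (0.4527, 0.332) from both views, with yaw about 0.19 and the sizes consistent. Descend and grip.

Emit:
move_arm --moves '[{"claw":-1,"slide":[0.5,-1.9,-5],"twist":0.01},{"claw":-1,"slide":[0,0,-6],"twist":0},{"claw":-1,"slide":[0,0,-6],"twist":0},{"claw":-1,"slide":[0,0,-5],"twist":0},{"claw":-1,"slide":[0,0,-3.8],"twist":0},{"claw":-1,"slide":[0,0,0],"twist":0},{"claw":1,"slide":[0,0,0],"twist":0},{"claw":1,"slide":[0,0,0],"twist":0},{"claw":1,"slide":[0,0,0],"twist":0},{"claw":1,"slide":[0,0,0],"twist":0},{"claw":1,"slide":[0,0,0],"twist":0}]' --force 30

```text
t: 36.15
tool_pos: [0.4547, 0.3304, 0.0147]
orientation: [-0.3, 3.103, -0.123]
force: [-1.2, -4.1, 7.4]
finger_gap: 0.638
grip_force: 31.1
```

```bash
python3 st.py; python3 -c "
from h import *
print(observe()['orientation'].tolist(),observe()['tool_pos'].tolist())"
```

```text
t 36.15 pos [0.4547 0.3304 0.0147] toolz [ 0.029 -0.076 -0.997] yaw(y-axis) 0.192 q [ 0.441  0.093 -0.314  1.17  -0.081  0.248] F [-1.2 -4.1  7.4] gap 0.638 grip 31.1
[-0.2996972418609825, 3.103035012587809, -0.12267596570095911] [0.4546674081359555, 0.33038909098550845, 0.014744811182859606]
```

Gripped: gap 54 mm. Lift and tilt again at the far high limit.

Emit:
move_arm --moves '[{"claw":1,"slide":[0,0,2],"twist":0},{"claw":1,"slide":[1,0,5],"twist":0},{"claw":1,"slide":[1.8,-0.8,5.5],"twist":0},{"claw":1,"slide":[1.8,-0.8,5.5],"twist":0},{"claw":1,"slide":[1.8,-0.8,5.5],"twist":0},{"claw":1,"slide":[1.8,-0.8,5.5],"twist":0},{"claw":1,"slide":[1.8,-0.8,5.5],"twist":0},{"claw":1,"slide":[2,0,5.5],"twist":0},{"claw":1,"slide":[2,0.5,5],"twist":0},{"claw":1,"slide":[2,0.5,5.5],"twist":0},{"claw":1,"slide":[2,0.5,5.5],"twist":0},{"claw":1,"slide":[2,0.5,5.5],"twist":0},{"claw":1,"slide":[2,0.5,5.5],"twist":0}]'

```text
t: 37.78
tool_pos: [0.5678, 0.2616, 0.5394]
orientation: [-0.296, 2.981, -0.065]
force: [-0.1, 0.7, -1.3]
finger_gap: 0.638
grip_force: 32.4
```

```bash
python3 st.py
```

```text
t 37.77 pos [0.5678 0.2616 0.5394] toolz [ 0.149 -0.028 -0.988] yaw(y-axis) 0.194 q [ 0.255  0.477  1.156  2.112 -0.065  0.052] F [-0.1  0.7 -1.3] gap 0.638 grip 32.4
```

Emit:
move_arm --moves '[{"claw":1,"slide":[1.5,1.5,5.6],"twist":0},{"claw":1,"slide":[1.5,1.5,5.6],"twist":0},{"claw":1,"slide":[1.5,1.5,5.6],"twist":0},{"claw":1,"slide":[1.5,1.5,5.6],"twist":0},{"claw":1,"slide":[1.5,1.5,5.6],"twist":0},{"claw":1,"slide":[1.5,1.5,5.6],"twist":0},{"claw":1,"slide":[1.5,1.5,5.6],"twist":0}]'

```text
t: 38.65
tool_pos: [0.4943, 0.2625, 0.6691]
orientation: [-0.289, 2.765, 0.038]
force: [0.0, 1.0, -1.4]
finger_gap: 0.636
grip_force: 32.4
```

```bash
python3 st.py
```

```text
t 38.65 pos [0.4943 0.2625 0.6691] toolz [ 0.349  0.063 -0.935] yaw(y-axis) 0.206 q [ 0.273  0.254  1.155  2.111 -0.034  0.059] F [ 0.   1.  -1.4] gap 0.636 grip 32.4
```

Emit:
move_arm --moves '[{"claw":1,"slide":[2,0.8,5.6],"twist":0},{"claw":1,"slide":[2,0.8,5.6],"twist":0},{"claw":1,"slide":[2,0.8,5.6],"twist":0},{"claw":1,"slide":[2,0.8,5.6],"twist":0},{"claw":1,"slide":[2,0.8,5.6],"twist":0},{"claw":1,"slide":[2,0.8,5.6],"twist":0}]'

```text
t: 39.4
tool_pos: [0.4592, 0.2172, 0.7471]
orientation: [-0.287, 2.616, 0.124]
force: [-0.3, 0.0, -1.1]
finger_gap: 0.632
grip_force: 32.4
```

```bash
cat > q2.py <<'E'
from plan import *
import sys
rel=np.linalg.inv(T(np.array([-0.2997,3.1030,-0.1227]),[.4547,.3304,.0147]))@T(np.array([0,0,.195]),[.4528,.332,0])
t=now();C=t@rel;Q=np.linalg.inv(rest)@C;print('cap in rest',Q[:3,3].round(4),'x ax',Q[:3,0].round(3),'z ax',Q[:3,2].round(3),'mouth',(Q@np.array([-.0305,0,.02,1]))[:3].round(4))
for a in sys.argv[1:]:
    m=[float(v) for v in a.split(',')]
    print(a,'mouth delta cm',((rest@np.array([*m,1])-C@np.array([-.0305,0,.02,1]))[:3]*100).round(2))
print('rest axes',rest[:3,:3].round(3).tolist())
E
python3 q2.py .20,-.002,.02; python3 st.py
```

```text
cap in rest [0.3381 0.2088 0.5713] x ax [ 1.    -0.005 -0.023] z ax [ 0.022 -0.115  0.993] mouth [0.3081 0.2066 0.5918]
.20,-.002,.02 mouth delta cm [ 23.29 -16.21 -54.93]
rest axes [[0.846, -0.216, -0.488], [0.187, 0.976, -0.108], [0.5, -0.0, 0.866]]
t 39.4 pos [0.4592 0.2172 0.7471] toolz [ 0.473  0.14  -0.87 ] yaw(y-axis) 0.228 q [ 0.138  0.104  1.155  2.111  0.074 -0.062] F [-0.3  0.  -1.1] gap 0.632 grip 32.4
```

```bash
python3 - <<'E'
from hs import *
c=snap('wrist');pickle.dump(c,open('w13.pkl','wb'))
import importlib,sys;sys.argv=['x'];import q2
h=cv2.cvtColor(c['pixels'],cv2.COLOR_BGR2HSV);m=cv2.inRange(h,(5,50,30),(24,255,255));k,lab,st,ce=cv2.connectedComponentsWithStats(cv2.morphologyEx(m,cv2.MORPH_CLOSE,np.ones((5,5))))
for i in range(1,k):
    if st[i,4]>1500:
        q=np.argwhere(lab==i)[:,::-1].astype(np.float32);print(st[i].tolist(),cv2.approxPolyDP(cv2.convexHull(q),4,True)[:,0].tolist())
pts=np.array([[x,y,z] for z in(.04,0) for x,y in((-.0305,-.027),(-.0305,.027),(.0305,.027),(.0305,-.027))])
print('pred',proj(c,pts@q2.C[:3,:3].T+q2.C[:3,3]).round(1).tolist())
C=q2.C@np.block([[R.from_euler('x',-.076).as_matrix(),np.zeros((3,1))],[0,0,0,1]]);print('rolled-',proj(c,pts@C[:3,:3].T+C[:3,3]).round(1).tolist())
C=q2.C@np.block([[R.from_euler('x',.076).as_matrix(),np.zeros((3,1))],[0,0,0,1]]);print('rolled+',proj(c,pts@C[:3,:3].T+C[:3,3]).round(1).tolist())
E
```

```text
cap in rest [0.3379 0.2086 0.5733] x ax [ 1.    -0.005 -0.02 ] z ax [ 0.019 -0.115  0.993] mouth [0.3078 0.2064 0.5937]
rest axes [[0.846, -0.216, -0.488], [0.187, 0.976, -0.108], [0.5, -0.0, 0.866]]
[451, 0, 109, 141, 5514] [[559.0, 5.0], [559.0, 54.0], [488.0, 140.0], [451.0, 98.0], [459.0, 77.0], [506.0, 0.0], [552.0, 0.0]]
[0, 112, 560, 252, 34017] [[559.0, 173.0], [559.0, 194.0], [476.0, 269.0], [338.0, 360.0], [206.0, 361.0], [0.0, 210.0], [0.0, 199.0], [260.0, 112.0], [531.0, 148.0]]
pred [[195.5, 215.0], [349.6, 218.2], [340.9, 367.9], [204.9, 360.5], [221.0, 190.7], [337.8, 192.4], [332.0, 310.9], [226.1, 306.5]]
rolled- [[202.6, 216.8], [357.4, 216.5], [347.9, 364.4], [211.3, 364.3], [220.2, 191.7], [337.1, 191.4], [331.5, 308.6], [225.4, 308.7]]
rolled+ [[189.3, 213.2], [341.0, 219.7], [333.3, 371.0], [199.3, 356.4], [222.1, 189.8], [338.1, 193.4], [332.2, 313.2], [227.1, 304.3]]
```

Emit:
move_arm --moves '[{"claw":1,"slide":[5,-3.5,-1],"twist":0},{"claw":1,"slide":[5,-3.5,-1],"twist":0},{"claw":1,"slide":[5,-3.5,-1],"twist":0},{"claw":1,"slide":[5,-3.5,-1],"twist":0},{"claw":1,"slide":[1.3,-1,-5.6],"twist":0},{"claw":1,"slide":[0.5,-0.3,-5.6],"twist":0},{"claw":1,"slide":[0.5,-0.2,-5.6],"twist":0},{"claw":1,"slide":[0.5,-0.2,-5.6],"twist":0},{"claw":1,"slide":[0.2,-0.2,-5.6],"twist":0},{"claw":1,"slide":[0,0,-5.6],"twist":0},{"claw":1,"slide":[0,0,0],"twist":0}]'

```text
t: 40.83
tool_pos: [0.6724, 0.0631, 0.3881]
orientation: [-0.282, 2.607, 0.127]
force: [0.3, 0.2, 0.6]
finger_gap: 0.634
grip_force: 32.4
```

```bash
python3 q2.py .20,-.002,.02; python3 st.py
```

```text
cap in rest [0.3101 0.0123 0.1729] x ax [ 1.    -0.009 -0.013] z ax [ 0.012 -0.116  0.993] mouth [0.2799 0.0102 0.1932]
.20,-.002,.02 mouth delta cm [  1.97  -0.82 -18.99]
rest axes [[0.846, -0.216, -0.488], [0.187, 0.976, -0.108], [0.5, -0.0, 0.866]]
t 40.83 pos [0.6724 0.0631 0.3881] toolz [ 0.481  0.143 -0.865] yaw(y-axis) 0.225 q [-0.211 -0.25  -0.055  1.295  0.242 -0.368] F [0.3 0.2 0.6] gap 0.634 grip 32.4
```

```bash
python3 - <<'E'
from hs import *
c=snap('wrist');pickle.dump(c,open('w14.pkl','wb'))
import sys;sys.argv=['x'];import q2
C=q2.C@np.block([[R.from_euler('x',-.076).as_matrix(),np.zeros((3,1))],[0,0,0,1]])
pts=np.array([[x,y,z] for z in(.04,0) for x,y in((-.0305,-.027),(-.0305,.027),(.0305,.027),(.0305,-.027))]);print('pred',proj(c,pts@C[:3,:3].T+C[:3,3]).round(1).tolist())
h=cv2.cvtColor(c['pixels'],cv2.COLOR_BGR2HSV);m=cv2.inRange(h,(5,45,30),(26,255,255));k,lab,st,ce=cv2.connectedComponentsWithStats(m)
for i in range(1,k):
    if st[i,4]>600:
        q=np.argwhere(lab==i)[:,::-1].astype(np.float32);print(st[i].tolist(),cv2.approxPolyDP(cv2.convexHull(q),3,True)[:,0].tolist())
cv2.imwrite('pics/w14.png',cv2.resize(c['pixels'][60:420,140:420],(622,600*360*622//(280*600)//1 if 0 else 600)))
E
```

```text
cap in rest [0.3154 0.0116 0.1782] x ax [ 1.    -0.007 -0.005] z ax [ 0.004 -0.112  0.994] mouth [0.2849 0.0095 0.1982]
rest axes [[0.846, -0.216, -0.488], [0.187, 0.976, -0.108], [0.5, -0.0, 0.866]]
pred [[200.8, 234.3], [357.7, 233.7], [348.6, 382.0], [209.9, 382.4], [218.7, 205.1], [336.9, 204.5], [331.6, 322.0], [224.3, 322.3]]
[344, 119, 181, 130, 14441] [[524.0, 177.0], [456.0, 248.0], [355.0, 235.0], [344.0, 196.0], [383.0, 119.0], [492.0, 140.0]]
[0, 195, 347, 169, 26126] [[339.0, 359.0], [280.0, 363.0], [206.0, 361.0], [0.0, 236.0], [0.0, 221.0], [222.0, 195.0], [335.0, 198.0], [346.0, 223.0]]
[360, 217, 200, 78, 3142] [[559.0, 217.0], [559.0, 283.0], [544.0, 294.0], [379.0, 276.0], [360.0, 262.0]]
```

View pics/w14.png

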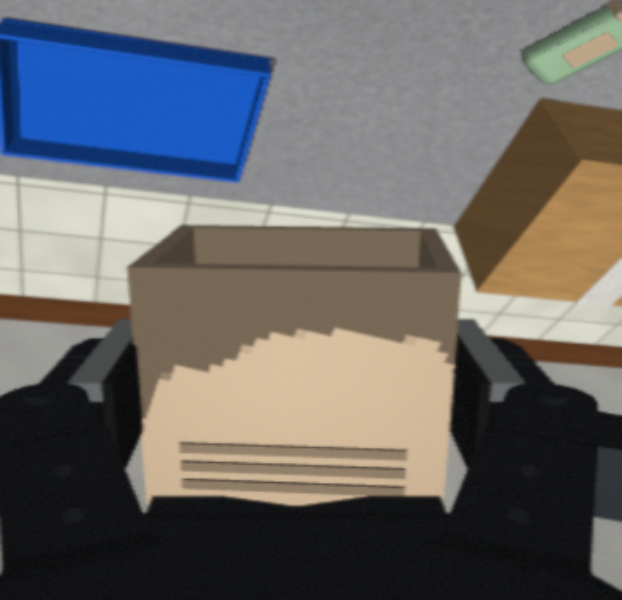

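The picture shows the held cap, mouth at the top and level with the image, so it is aligned with the pads. The outer corners of its rim are at crop (132,268), (460,268), (437,229) and (186,227). I'll solve for its pose in the tool from these.

```bash
python3 - <<'E'
from hs import *
import sys;sys.argv=['x'];import q2
c=L('w14');s=(622/280,600/360)
uv=np.array([(140+x/s[0],60+y/s[1]) for x,y in((132,268),(460,268),(437,229),(186,227))])
K=np.array([[c['fx'],0,c['cx']],[0,c['fy'],c['cy']],[0,0,1.]]);D=np.array([c['k1'],0,0,0])
obj=np.array([[-.0305,-.027,.04],[-.0305,.027,.04],[-.0305,.027,0],[-.0305,-.027,0]])
n,rv,tv,er=cv2.solvePnPGeneric(obj-[-.0305,0,.02],uv,K,D,flags=cv2.SOLVEPNP_ITERATIVE)
for r,t in zip(rv,tv):
    M=np.eye(4);M[:3,:3]=cv2.Rodrigues(r)[0];M[:3,3]=t[:,0]
    A=np.array(c['hand_eye'])@M;np.save('mouth_in_tool.npy',A);print('err',er.ravel(),'mouth pos in tool',A[:3,3].round(4));print(A[:3,:3].round(3))
B=q2.rel;print('old: mouth',(B@np.array([-.0305,0,.02,1])).round(4));print(B[:3,:3].round(3))
# translation only, orientation from pads-aligned model
E
```

```text
cap in rest [0.3154 0.0116 0.1782] x ax [ 1.    -0.007 -0.005] z ax [ 0.004 -0.112  0.994] mouth [0.2849 0.0095 0.1982]
rest axes [[0.846, -0.216, -0.488], [0.187, 0.976, -0.108], [0.5, -0.0, 0.866]]
err [0.37905614] mouth pos in tool [ 0.0291  0.0016 -0.0033]
[[-1.     0.02   0.004]
 [ 0.019  0.996 -0.086]
 [-0.006 -0.086 -0.996]]
old: mouth [ 0.032   0.0014 -0.0059  1.    ]
[[-1.     0.002 -0.014]
 [ 0.003  0.997 -0.08 ]
 [ 0.014 -0.08  -0.997]]
```

The cap sits about 0.1 rad rolled in the pads, which still fits inside the head's clearance. I'll come near the head and measure the mouth against the head in the wrist image.

```bash
cat > q3.py <<'E'
from plan import *
import sys
A=np.load('mouth_in_tool.npy');A[:3,3]=[.0303,.0015,-.0043]
ob=[[observe()['tool_pos'],observe()['orientation']]][0]
t=now();C=t@A;Q=np.linalg.inv(rest)@C;print('mouth in rest',Q[:3,3].round(4),'x ax',Q[:3,0].round(3),'z ax',Q[:3,2].round(3))
for a in sys.argv[1:]:
    print(a,'delta cm',((rest@np.array([*[float(v) for v in a.split(',')],1])-C[:,3])[:3]*100).round(2))
E
python3 q3.py .185,-.002,.02; python3 st.py
```

```text
mouth in rest [0.2866 0.0096 0.1966] x ax [1.    0.009 0.016] z ax [-0.015 -0.118  0.993]
.185,-.002,.02 delta cm [  0.28  -1.13 -20.38]
t 40.88 pos [0.6743 0.0628 0.3952] toolz [ 0.489  0.141 -0.861] yaw(y-axis) 0.226 q [-0.211 -0.251 -0.046  1.295  0.243 -0.368] F [0.2 0.1 0.9] gap 0.635 grip 32.4
```

Emit:
move_arm --moves '[{"claw":1,"slide":[0.2,-0.2,-4.5],"twist":-0.02},{"claw":1,"slide":[0.2,-0.3,-4.5],"twist":0},{"claw":1,"slide":[0.2,-0.3,-4.5],"twist":0},{"claw":1,"slide":[0.1,-0.3,-4],"twist":0},{"claw":1,"slide":[0,0,-2],"twist":0},{"claw":1,"slide":[0,0,0],"twist":0},{"claw":1,"slide":[0,0,0],"twist":0}]'

```text
t: 41.75
tool_pos: [0.6838, 0.0516, 0.2061]
orientation: [-0.257, 2.592, 0.112]
force: [-0.3, 0.1, -0.8]
finger_gap: 0.633
grip_force: 32.4
```

```bash
python3 q3.py .175,-.002,.02; python3 st.py; python3 - <<'E'
from hs import *
from plan import rest
c=snap('wrist');pickle.dump(c,open('w15.pkl','wb'));cv2.imwrite('pics/w15.png',c['pixels'])
h=cv2.cvtColor(c['pixels'],cv2.COLOR_BGR2HSV)
for nm,lo,hi in(('champ',(5,45,30),(26,255,255)),('white',(0,0,120),(179,40,255)),('green',(38,30,40),(75,255,255))):
    m=cv2.inRange(h,lo,hi);m[:,:170]=0;m[:,390:]=0;k,lab,st,ce=cv2.connectedComponentsWithStats(m)
    for i in range(1,k):
        if st[i,4]>400:
            q=np.argwhere(lab==i)[:,::-1].astype(np.float32);print(nm,st[i].tolist(),ce[i].round(1),cv2.approxPolyDP(cv2.convexHull(q),3,True)[:,0].tolist())
P=[[.165,-.021,.034],[.165,.021,.034],[.165,.021,.006],[.115,-.021,.034],[.115,.021,.034],[.115,-.028,.04],[.115,.028,.04]]
print(proj(c,np.array(P)@rest[:3,:3].T+rest[:3,3]).round(1).tolist())
E
```

```text
mouth in rest [ 0.198  -0.0029  0.0291] x ax [ 1.    -0.006  0.023] z ax [-0.024 -0.105  0.994]
.175,-.002,.02 delta cm [-1.52 -0.25 -1.94]
t 41.75 pos [0.6838 0.0516 0.2061] toolz [ 0.499  0.13  -0.857] yaw(y-axis) 0.206 q [-0.223 -0.302 -0.438  0.944  0.239 -0.361] F [-0.3  0.1 -0.8] gap 0.633 grip 32.4
champ [198, 196, 149, 168, 23022] [272.7 277.9] [[335.0, 198.0], [346.0, 223.0], [339.0, 359.0], [280.0, 363.0], [206.0, 361.0], [198.0, 221.0], [222.0, 196.0]]
white [170, 0, 220, 281, 36743] [286.1 105. ] [[383.0, 280.0], [170.0, 144.0], [170.0, 0.0], [333.0, 0.0], [389.0, 33.0], [389.0, 255.0]]
white [170, 241, 30, 21, 468] [182.  250.7] [[199.0, 242.0], [198.0, 251.0], [187.0, 261.0], [170.0, 260.0], [170.0, 241.0]]
[[226.1, 125.2], [337.6, 122.2], [325.3, 120.4], [216.4, -29.7], [342.1, -32.4], [191.6, -36.9], [368.2, -40.7]]
```

```bash
python3 - <<'E'
from hs import *
c=L('w15');h=cv2.cvtColor(c['pixels'],cv2.COLOR_BGR2HSV)
for r in(10,30,50,70,90,100): print(r,h[r,190:380:6,2].tolist())
print('col',[(r,int(h[r,255,2]),int(h[r,300,2])) for r in range(90,200,5)])
E
```

```text
10 [148, 152, 149, 148, 152, 184, 217, 228, 228, 185, 144, 144, 144, 145, 146, 145, 146, 146, 145, 144, 144, 145, 145, 132, 102, 84, 79, 80, 82, 84, 84, 86]
30 [148, 153, 152, 155, 156, 157, 216, 230, 230, 146, 145, 146, 146, 145, 146, 145, 146, 145, 146, 146, 145, 145, 145, 131, 96, 82, 81, 84, 81, 86, 87, 145]
50 [152, 159, 154, 155, 154, 138, 212, 230, 145, 145, 147, 146, 148, 147, 146, 147, 146, 145, 147, 146, 146, 146, 146, 131, 89, 81, 81, 84, 85, 82, 84, 121]
70 [144, 150, 157, 161, 152, 157, 211, 186, 147, 147, 147, 147, 147, 147, 147, 148, 147, 147, 146, 145, 146, 146, 144, 132, 83, 83, 82, 80, 104, 145, 109, 205]
90 [160, 155, 152, 160, 156, 159, 206, 143, 148, 147, 147, 148, 148, 147, 147, 146, 147, 146, 149, 145, 146, 145, 144, 131, 81, 139, 148, 149, 150, 153, 154, 222]
100 [153, 160, 152, 165, 165, 158, 163, 142, 147, 147, 148, 147, 147, 148, 149, 148, 146, 146, 145, 145, 146, 146, 144, 131, 81, 149, 150, 151, 146, 148, 154, 154]
col [(90, 148, 146), (95, 146, 146), (100, 147, 147), (105, 147, 146), (110, 144, 140), (115, 128, 125), (120, 104, 101), (125, 158, 157), (130, 154, 150), (135, 155, 154), (140, 158, 151), (145, 162, 156), (150, 159, 152), (155, 152, 154), (160, 116, 155), (165, 119, 155), (170, 121, 159), (175, 155, 155), (180, 213, 152), (185, 215, 152), (190, 215, 156), (195, 145, 142)]
```

From the head's edges in the image, the head lies at y ≈ -1.2 mm, consistent with the pose. Moving to the mouth entry on the axis.

Emit:
move_arm --moves '[{"claw":1,"slide":[-0.7,0,-1.4],"twist":0},{"claw":1,"slide":[-0.7,-0.1,-0.4],"twist":0},{"claw":1,"slide":[-0.7,-0.2,-0.5],"twist":0},{"claw":1,"slide":[0,0,0],"twist":0}]'

```text
t: 42.3
tool_pos: [0.6608, 0.0486, 0.1795]
orientation: [-0.257, 2.596, 0.114]
force: [0.7, -0.2, -1.2]
finger_gap: 0.632
grip_force: 32.4
```

```bash
python3 q3.py .150,-.0015,.02; python3 st.py
```

```text
mouth in rest [ 0.1648 -0.0008  0.0177] x ax [ 1.    -0.007  0.02 ] z ax [-0.02  -0.106  0.994]
.150,-.0015,.02 delta cm [-1.34 -0.37 -0.54]
t 42.3 pos [0.6608 0.0486 0.1795] toolz [ 0.495  0.13  -0.859] yaw(y-axis) 0.206 q [-0.239 -0.366 -0.536  0.918  0.246 -0.375] F [ 0.7 -0.2 -1.2] gap 0.632 grip 32.4
```

Emit:
move_arm --moves '[{"claw":1,"slide":[-0.5,-0.1,-0.2],"twist":0},{"claw":1,"slide":[-0.5,-0.1,-0.2],"twist":0},{"claw":1,"slide":[-0.4,-0.1,-0.2],"twist":0},{"claw":1,"slide":[0,0,0],"twist":0}]'

```text
t: 42.8
tool_pos: [0.6468, 0.0458, 0.1729]
orientation: [-0.257, 2.596, 0.114]
force: [-0.4, 0.2, -0.8]
finger_gap: 0.636
grip_force: 32.4
```

```bash
python3 q3.py .135,-.0015,.02; python3 st.py
```

```text
mouth in rest [ 0.1491 -0.0005  0.0192] x ax [ 1.    -0.007  0.019] z ax [-0.02  -0.107  0.994]
.135,-.0015,.02 delta cm [-1.2  -0.37 -0.64]
t 42.8 pos [0.6468 0.0458 0.1729] toolz [ 0.495  0.131 -0.859] yaw(y-axis) 0.206 q [-0.252 -0.41  -0.581  0.921  0.252 -0.387] F [-0.4  0.2 -0.8] gap 0.636 grip 32.4
```

No contact force, so the mouth is over the tip. Continuing along the rail axis.

Emit:
move_arm --moves '[{"claw":1,"slide":[-0.4,-0.1,-0.2],"twist":0},{"claw":1,"slide":[-0.4,-0.1,-0.2],"twist":0},{"claw":1,"slide":[-0.4,-0.2,-0.2],"twist":0},{"claw":1,"slide":[0,0,0],"twist":0}]'

```text
t: 43.3
tool_pos: [0.6346, 0.0416, 0.1667]
orientation: [-0.257, 2.597, 0.114]
force: [0.2, 0.2, -2.5]
finger_gap: 0.636
grip_force: 32.1
```

```bash
python3 q3.py .125,-.0015,.02; python3 st.py
```

```text
mouth in rest [ 0.1349 -0.0019  0.0202] x ax [ 1.    -0.007  0.019] z ax [-0.019 -0.106  0.994]
.125,-.0015,.02 delta cm [-0.83 -0.14 -0.51]
t 43.3 pos [0.6346 0.0416 0.1667] toolz [ 0.494  0.13  -0.86 ] yaw(y-axis) 0.205 q [-0.266 -0.45  -0.621  0.924  0.259 -0.4  ] F [ 0.2  0.2 -2.5] gap 0.636 grip 32.1
```

Emit:
move_arm --moves '[{"claw":1,"slide":[-0.4,-0.1,-0.3],"twist":0},{"claw":1,"slide":[-0.4,-0.1,-0.3],"twist":0},{"claw":1,"slide":[0,0,0],"twist":0}]'

```text
t: 43.68
tool_pos: [0.6266, 0.0398, 0.1607]
orientation: [-0.257, 2.597, 0.114]
force: [-1.4, 0.7, -1.0]
finger_gap: 0.633
grip_force: 32.3
```

```bash
python3 q3.py .113,-.0015,.02; python3 st.py
```

```text
mouth in rest [ 0.1247 -0.002   0.0192] x ax [ 1.    -0.007  0.019] z ax [-0.019 -0.107  0.994]
.113,-.0015,.02 delta cm [-1.04 -0.18 -0.51]
t 43.67 pos [0.6266 0.0398 0.1607] toolz [ 0.494  0.131 -0.86 ] yaw(y-axis) 0.206 q [-0.275 -0.476 -0.651  0.922  0.263 -0.408] F [-1.4  0.7 -1. ] gap 0.633 grip 32.3
```

Emit:
move_arm --moves '[{"claw":1,"slide":[-0.4,-0.1,-0.2],"twist":0},{"claw":1,"slide":[-0.4,-0.1,-0.2],"twist":0},{"claw":1,"slide":[-0.3,0,-0.2],"twist":0},{"claw":1,"slide":[0,0,0],"twist":0}]'

```text
t: 44.18
tool_pos: [0.6171, 0.0377, 0.1568]
orientation: [-0.258, 2.592, 0.113]
force: [5.4, 1.9, 1.9]
finger_gap: 0.635
grip_force: 32.0
```

```bash
python3 q3.py .113,-.0015,.02; python3 st.py
```

```text
mouth in rest [ 0.1144 -0.002   0.0205] x ax [ 1.    -0.006  0.023] z ax [-0.023 -0.106  0.994]
.113,-.0015,.02 delta cm [-0.11  0.03 -0.12]
t 44.17 pos [0.6171 0.0377 0.1568] toolz [ 0.498  0.13  -0.857] yaw(y-axis) 0.206 q [-0.286 -0.514 -0.687  0.923  0.269 -0.419] F [5.4 1.9 1.9] gap 0.635 grip 32.0
```

The rim meets the shoulder at x ≈ 0.114, with 6 N uphill. One more firm push.

Emit:
move_arm --moves '[{"claw":1,"slide":[-0.2,0,-0.1],"twist":0},{"claw":1,"slide":[-0.1,0,-0.1],"twist":0},{"claw":1,"slide":[0,0,0],"twist":0}]'

```text
t: 44.55
tool_pos: [0.6163, 0.0376, 0.1577]
orientation: [-0.259, 2.587, 0.112]
force: [11.5, 2.9, 7.0]
finger_gap: 0.635
grip_force: 32.1
```

```bash
python3 q3.py .113,-.0015,.02; python3 st.py
```

```text
mouth in rest [ 0.1141 -0.002   0.0215] x ax [ 1.    -0.004  0.028] z ax [-0.029 -0.105  0.994]
.113,-.0015,.02 delta cm [-0.03  0.04 -0.19]
t 44.55 pos [0.6163 0.0376 0.1577] toolz [ 0.503  0.13  -0.855] yaw(y-axis) 0.208 q [-0.287 -0.525 -0.695  0.921  0.271 -0.42 ] F [11.5  2.9  7. ] gap 0.635 grip 32.1
```

Emit:
move_arm --moves '[{"claw":-0.2,"slide":[0.1,0,0],"twist":0},{"claw":-0.32,"slide":[0,0,0],"twist":0},{"claw":-0.4,"slide":[0,0,0],"twist":0},{"claw":-0.6,"slide":[0,0,0],"twist":0},{"claw":-1,"slide":[0,0,0],"twist":0},{"claw":-1,"slide":[0,0,0],"twist":0}]' --force 20

```text
t: 45.3
tool_pos: [0.614, 0.0378, 0.153]
orientation: [-0.257, 2.596, 0.114]
force: [0.2, 0.3, -0.0]
finger_gap: 1.003
grip_force: 0.0
```

Emit:
move_arm --moves '[{"claw":-1,"slide":[-0.5,-0.1,0.9],"twist":0},{"claw":-1,"slide":[-2,-0.5,3.4],"twist":0},{"claw":-1,"slide":[-2.5,-0.6,4.3],"twist":0},{"claw":-1,"slide":[-2.5,-0.6,4.3],"twist":0},{"claw":-1,"slide":[0,0,0],"twist":0},{"claw":-1,"slide":[0,0,0],"twist":0}]'

```text
t: 46.05
tool_pos: [0.539, 0.0197, 0.2824]
orientation: [-0.257, 2.596, 0.113]
force: [-0.3, 0.3, -0.6]
finger_gap: 0.994
grip_force: 0.0
```

```bash
python3 st.py; python3 - <<'E'
from hs import *
from plan import rest
c=snap('wrist');pickle.dump(c,open('w16.pkl','wb'))
h=cv2.cvtColor(c['pixels'],cv2.COLOR_BGR2HSV)
for nm,lo,hi in(('champ',(5,45,30),(26,255,255)),('green',(38,30,40),(75,255,255))):
    m=cv2.inRange(h,lo,hi);m[:,:170]=0;m[:,400:]=0;k,lab,st,ce=cv2.connectedComponentsWithStats(m)
    for i in range(1,k):
        if st[i,4]>300:
            q=np.argwhere(lab==i)[:,::-1].astype(np.float32);print(nm,st[i].tolist(),ce[i].round(1),cv2.approxPolyDP(cv2.convexHull(q),3,True)[:,0].tolist())
P=[[.0,-.028,.04],[.0,.028,.04],[.0605,0,.041],[.115,-.027,.04],[.115,.027,.04],[.176,.027,.04],[.176,-.027,.04]]
print('pred',proj(c,np.array(P)@rest[:3,:3].T+rest[:3,3]).round(1).tolist())
E
```

```text
t 46.05 pos [0.539  0.0197 0.2824] toolz [ 0.495  0.13  -0.859] yaw(y-axis) 0.206 q [-0.39  -0.752 -0.605  1.274  0.314 -0.516] F [-0.3  0.3 -0.6] gap 0.994 grip 0.0
champ [253, 64, 36, 71, 2416] [271.3  99. ] [[287.0, 134.0], [256.0, 134.0], [253.0, 65.0], [288.0, 65.0]]
champ [236, 152, 72, 91, 5784] [271.  197.4] [[305.0, 152.0], [303.0, 240.0], [240.0, 241.0], [238.0, 155.0]]
champ [170, 223, 230, 106, 4782] [307.9 279. ] [[399.0, 223.0], [399.0, 261.0], [386.0, 328.0], [170.0, 281.0], [170.0, 266.0]]
green [233, 12, 76, 144, 7757] [271.   77.6] [[300.0, 15.0], [307.0, 28.0], [306.0, 151.0], [282.0, 155.0], [239.0, 152.0], [235.0, 21.0], [251.0, 12.0]]
pred [[230.3, 6.8], [311.2, 4.9], [273.1, 98.1], [240.6, 172.0], [309.1, 170.0], [308.9, 242.4], [244.3, 244.5]]
```

The cap and collar show as one unbroken block (rows 152–241), with the closed end at row 241 against 243 predicted and no white showing. The body matches its predicted place and the fingers are clear. Handing in.

```bash
python3 -c "
from rig import *
print(hand_in())"
```

```text
the job is handed in; nothing more can be done
None
```

I laid the handset on the rail against the foot stop, pushed the cap fully home over its head, and handed the job in at about 46 s; my last camera check showed both in place, but the hand-in gave no verdict.

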